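# Fit a filter cartridge in the water purifier

### The arm

A 6-joint arm with a two-finger parallel gripper is mounted at the origin on a cart in front of the work surface, level with it; the furniture and walls round the work are solid. World frame = base frame: x ahead of the robot, y to its left, z up, the work surface at z = 0. Lengths are in mm, angles in rad, forces in N, time in s.
With the tool pointing down it reaches from about 350 to 775 mm from the base axis. Payload 7.3 kg.
Tool frame: the origin (TCP) lies at the centre of the arm's flange, where the gripper is bolted on; the fingertips stand 178 mm ahead of it and the grasp point (between the pads) lies 159 mm ahead of it; z points along the fingers, y is the direction in which the jaws open and shut (so a half turn about z gives the same grasp; the last joint's range is limited). The gripper opens to 92 mm and grips with 3 to 60 N. Pads are 19 mm wide; open, the fingers measure 130 mm over their backs; the gripper's body (75 mm by 190 mm) begins 47 mm behind the grasp point.
Start: joints at [1.058, 0.342, 1.524, -0, 1.275, -0.146], TCP at [188.26, 490.088, 404.741] pointing down, gripper open.
Joint ranges: [-2.53, 2.53], [-0.77, 2.02], [0.04, 2.7], [-1, 4.14], [0.28, 2.66], [-3.11, 3.11]. Speed limits (rad/s): [2.57, 2.57, 3.14, 3.14, 3.14, 3.14].

### API

Orientations are given as [roll, pitch, yaw] about the fixed x, y, z axes, in that order (R = Rz(yaw) Ry(pitch) Rx(roll)).
In Python, from plant import get_obs, capture, close_job gives the robot as it stands. The module is installed in compiled form; this text tells all that it offers.
- The arm moves only by the shell command python3 -m pendant 'ROWS'. ROWS is JSON, a list of rows, each a list of 3 entries, a list of its own where there are three numbers: the shift along the tool's x, y, z in m, then the turn, a rotation vector about the tool's x, y, z in rad, then the finger opening in m, from 0 to 0.0918. In form: [[[tx, ty, tz], [wx, wy, wz], fingers], ...]. A call has 1 to 10 rows; each row is the pose to reach, as a shift and turn from the pose commanded when the call began, along the tool's axes at that moment; what a row does not reach only later rows make up. A row lasts 1/12 s, in which the tool goes at most 41.7 mm and 7.16 degrees, less where a joint would pass 70% of its speed; a pose out of reach is approached as far as the arm can. A call with a gripper value outside its range is refused whole. The fingers move at their own pace and stop on an object; the grip force is fixed at half the most. Time passes only in rows, so rows that repeat a pose let the fingers close. It gives the time, the measured TCP pose, the force and the opening at its end, in the units of the state.
- get_obs(): the state, without advancing time (a new reading comes with each control period).
- capture(name): name is "side" or "top"; returns a dict with "color" (384x512x3 uint8, red, green, blue), "mtx" (3x3 intrinsics, pixels), "rvec" (rotation vector, rad) and "tvec" (3), from world to camera coordinates, as OpenCV has them. Camera axes: x right, y down, z forward; pixel columns grow to the right and rows downward; lengths in mm; the calibration is good to about 2 mm. A picture is of the moment at which its call begins. There is no depth.
- close_job(): hands the job in, once; it reports no verdict.
The state is a dict: "time": time; "joint_positions": joint angles; "dq": joint speeds; "tau": joint torques, N m; "tool_pos": TCP position; "tcp_rot": TCP orientation; "contact_force": force on the tool from outside, world axes, zero at the start; "moment": the same for the moment, N m; "grip_width": finger opening in mm.
Only numpy, scipy, OpenCV 4.12 (cv2) and the standard library are available. Lean on these libraries where they do the work, as an engineer would, in place of code of your own. Each camera call takes 0.05 s, during which the arm holds its last target. There are 200 camera calls.

### The job

Put the water purifier back in service: drop the oblong filter cartridge, grip rib outward, all the way into the pocket in the purifier's sloping deck and let go of it. Then swing the locking lever fully shut across it, and last of all push the open pre-filter drawer fully home. Leave the square cartridge, the mug, the spice jar and the tin where they are.

Things in the scene. Friction and masses are not known exactly. Their poses are not given: they have to be found in the camera images.
- purifier: White water purifier, fixed, 195 deep x 150 wide x 178 mm high. Origin on the worktop, 75 mm behind its front face, mid-width; x to its back, y to its left, z up. The deck rises backward at 30 degrees from z = 62 mm at the front (x = -75) to 149 mm at x = +75, where the upright rear tank (178 mm high) begins. The drawer is in its front, under the deck.
- socket: Grey pocket block flush in the sloping deck. Origin: centre of the pocket's floor. z points out of the pocket, square to the deck (30 degrees from vertical, leaning to the purifier's front); x up the slope, y to the purifier's left. Pocket 48 (x) x 68 (y) x 32 mm deep, 3 mm chamfer round the mouth. A lever stop 13 mm high stands on the deck at x = -5, y = 50 mm.
- cartridge_oblong: Grey loose cartridge, 0.16 kg, standing on the worktop: block 44 (x) x 64 (y) x 34 (z) mm, topped at its centre by a grip rib 14 mm thick (x), 44 mm long (y), 28 mm high (62 mm in all). Origin: centre of its underside; z up through the rib. Fits the pocket either way round (half turn); seated, the block stands 2 mm out.
- cartridge_square: Grey loose cartridge of another model, square: block 56 x 56 x 34 mm with the same grip rib. Does not fit; leave it. Origin: centre of its underside.
- lever (a joint): Steel lever turning 4 mm above the deck about an axis parallel to socket z, at point lever_pivot. 0 = shut: it lies along socket +y over the cartridge's lower shoulder, downhill of the rib; grows (rad) as it opens, swinging downhill (-x); 1.57 = straight downhill. It stays where it is left.
- lever_pivot (a point): Lever's axis at the bar's underside, 36 mm above the pocket floor, at socket x = -14.5, y = -47 mm.
- lever_knob (a point): On the axis of the upright black knob at the lever's end, 88 mm from the lever's axis: 14 mm diameter, from 9 mm to 35 mm above the deck; this point is 22 mm above the deck. The bar is 9 mm wide, from 4 to 11 mm above the deck.
- drawer (a joint): Pre-filter drawer in the purifier's front, slides along purifier x; 0 = fully home, grows as it is open (m), at most 0.06.
- drawer_pull (a point): Middle of the front edge of the drawer's pull, a grey ledge 70 mm wide (y), 10 mm thick, 40 mm above the worktop, 13 mm proud of the drawer's front panel (148 mm wide, 5 to 51 mm high). At purifier x = -99 mm when the drawer is home.
- mug: Loose two-tone mug, 82 x 118 x 100 mm, left of the purifier; origin at the centre of its underside. Leave it.
- spice_jar: Loose slim spice jar with a dark cap, 41 mm diameter, 105 mm high; origin at the centre of its underside. Leave it.
- tin: Loose low tin, 76 mm diameter, 58 mm high; origin at the centre of its underside. Leave it.
There are look-alikes about, which are no part of the job. Leave any purple or yellow look-alike of the cartridge_oblong alone.

How it is judged (in metres and radians):
On the way, in this order (a step that is already met when the one before it is completed fails the run):
1. the oblong cartridge sits fully in the pocket, let go, with the lever still open (x of cartridge_oblong in the frame of socket between -0.005 and 0.005 m and y of cartridge_oblong in the frame of socket between -0.005 and 0.005 m and z of cartridge_oblong in the frame of socket below 0.004 m and angle between the z axis of cartridge_oblong and the z axis of socket, either way round below 0.08 rad and angle between cartridge_oblong's own z axis and vertical below 1 rad and contact force between the fingers and cartridge_oblong below 0.1 N and value of joint lever above 0.6 rad), for 0.2 s.
2. the lever is swung shut across the seated cartridge (x of cartridge_oblong in the frame of socket between -0.005 and 0.005 m and y of cartridge_oblong in the frame of socket between -0.005 and 0.005 m and z of cartridge_oblong in the frame of socket below 0.004 m and angle between the z axis of cartridge_oblong and the z axis of socket, either way round below 0.08 rad and angle between cartridge_oblong's own z axis and vertical below 1 rad and value of joint lever below 0.08 rad), for 0.2 s.
3. the drawer is pushed home, with the lever still shut (all of step 2 and value of joint drawer below 0.004 m), for 0.2 s.
At the end, for the whole second after the job is handed in: The oblong cartridge lies at rest in the pocket, rib outward, its underside within 4 mm of the pocket floor, within 5 mm of the pocket's centre and 0.08 rad of its axis; the lever is within 0.08 rad of shut and the drawer within 4 mm of home (all of step 3 and linear speed of cartridge_oblong below 0.02 m/s); the robot touches nothing.
It fails at once if the square cartridge moved more than 30 mm or tipped (distance of cartridge_square from where it was at the start of the episode above 0.03 m or angle between cartridge_square's own z axis and vertical above 0.35 rad).
It fails at once if the mug moved more than 30 mm or tipped (distance of mug from where it was at the start of the episode above 0.03 m or angle between mug's own z axis and vertical above 0.35 rad).
It fails at once if the spice jar moved more than 30 mm or tipped (distance of spice_jar from where it was at the start of the episode above 0.03 m or angle between spice_jar's own z axis and vertical above 0.35 rad).
It fails at once if the tin moved more than 30 mm or tipped (distance of tin from where it was at the start of the episode above 0.03 m or angle between tin's own z axis and vertical above 0.35 rad).
It also fails if it takes over 59 s, if anything falls off the work surface, if the arm or the gripper's body presses on something with over 40 N, if the wrist force passes 120 N, or if a joint passes its speed limit or range.

## Working session

There is one attempt and no reset: what is moved stays moved. The work goes in short steps, Python scripts to look and compute and a shell command to move; the robot and the scene stay as the last step left them, time stands still between calls to the robot, and variables do not carry over. Pictures are saved under pics/ and viewed, about 8 in all and at most 12, crops included, and the job is handed in when it is done.

```bash
mkdir -p pics; cat > h.py <<'E'
import numpy as np, cv2
from plant import get_obs, capture, close_job
def cam(name,fn=None):
    c=capture(name)
    if fn: cv2.imwrite('pics/'+fn,c['color'][:,:,::-1])
    return c
def ray(c,uv):
    R=cv2.Rodrigues(np.array(c['rvec'],float))[0]; t=np.array(c['tvec'],float).ravel()
    o=-R.T@t; d=R.T@np.linalg.inv(c['mtx'])@np.array([uv[0],uv[1],1.0]); return o,d/np.linalg.norm(d)
def onz(c,uv,z):
    o,d=ray(c,uv); return o+d*(z-o[2])/d[2]
def tri(c1,p1,c2,p2):
    o1,d1=ray(c1,p1);o2,d2=ray(c2,p2)
    s=np.linalg.lstsq(np.c_[d1,-d2],o2-o1,rcond=None)[0]
    a=o1+s[0]*d1;b=o2+s[1]*d2; return (a+b)/2,np.linalg.norm(a-b)
def proj(c,P):
    return cv2.projectPoints(np.array(P,float).reshape(-1,3),np.array(c['rvec'],float),np.array(c['tvec'],float),np.array(c['mtx'],float),None)[0].reshape(-1,2)
E
python3 - <<'E'
from h import *
import pickle
o=get_obs();print(o)
cs={}
for n in('top','side'):
    cs[n]=c=cam(n,n+'0.png'); print(n,c['mtx'],ray(c,(256,192)))
    cv2.imwrite(f'pics/{n}0b.png',cv2.resize(c['color'][:,:,::-1],(800,600),interpolation=cv2.INTER_CUBIC))
pickle.dump(cs,open('c0.pkl','wb'))
E
```

```text
{'time': 0.0, 'joint_positions': array([ 1.05800214e+00,  3.42718620e-01,  1.52501104e+00,  9.23629100e-06,
        1.27541225e+00, -1.46038964e-01]), 'dq': array([ 0.00282098,  0.00098853, -0.00154347, -0.00162918, -0.00098842,
       -0.00071784]), 'tau': array([-2.69729033e-03, -4.31249321e+01, -2.44215631e+01,  7.14535592e-02,
        5.60801430e-02, -9.43563828e-05]), 'tool_pos': array([188.18856235, 489.96656832, 404.04897403]), 'tcp_rot': array([-3.14006117e+00, -2.34186817e-04,  2.77483456e+00]), 'contact_force': array([1.54811831, 0.90316876, 0.1306231 ]), 'moment': array([0.0213249 , 0.04112837, 0.02891483]), 'grip_width': 91.90544982590717}
top [[359.07879102   0.         254.41981554]
 [  0.         359.07879102 188.16475171]
 [  0.           0.           1.        ]] (array([ 313.23266245,   24.74540121, 1336.43884732]), array([ 0.1449931 , -0.02470107, -0.98912429]))
side [[358.88593779   0.         257.57897773]
 [  0.         358.88593779 190.33550817]
 [  0.           0.           1.        ]] (array([482.35131486, 759.28617871, 734.15641838]), array([ 0.03453521, -0.75904554, -0.6501209 ]))
```

View pics/top0b.png

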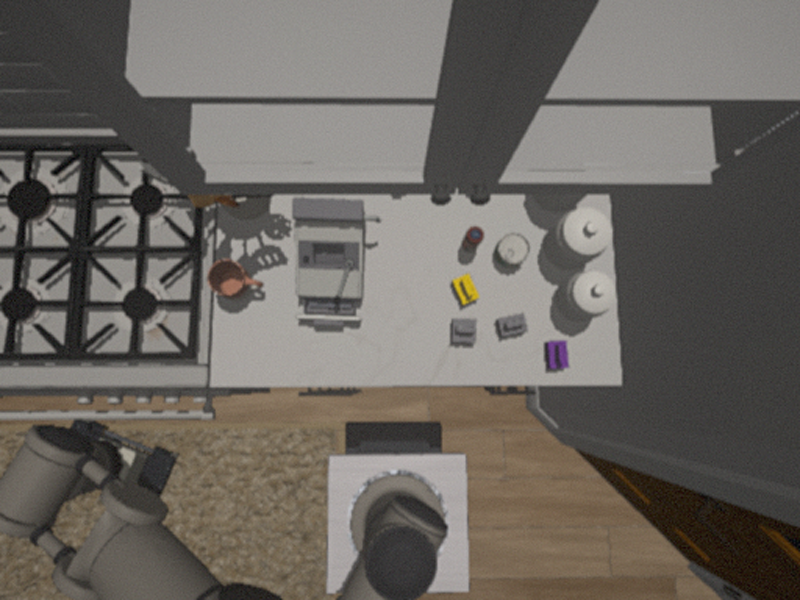

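View pics/side0b.png

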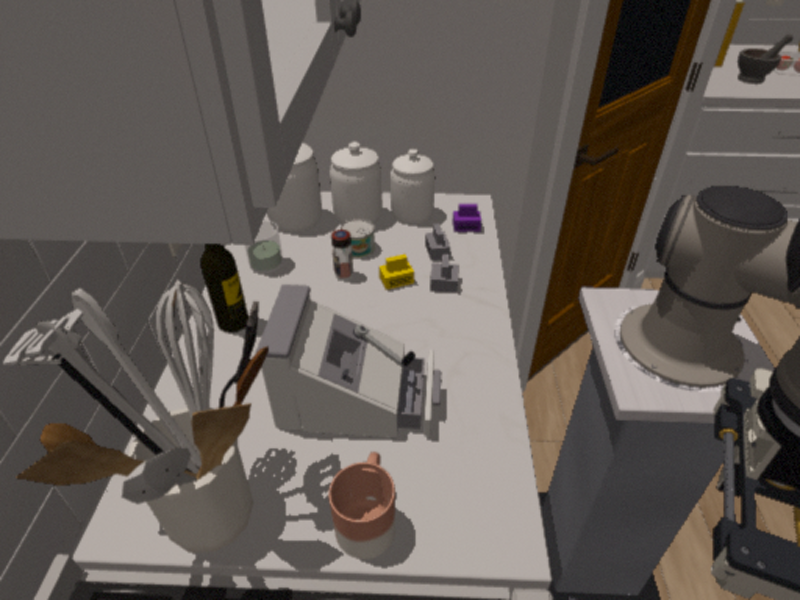

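Top view (800x600): purifier around (330,260), lever from (350,265) to its knob at (338,303), drawer pull at about (330,322). The two grey cartridges are at (464,332) and (512,326), with yellow and purple look-alikes nearby. I'll zoom in on the cartridges and the purifier.

```bash
python3 - <<'E'
import pickle,cv2,numpy as np
cs=pickle.load(open('c0.pkl','rb'))
def crop(n,x0,y0,w,h,s): return cv2.resize(cs[n]['color'][y0:y0+h,x0:x0+w,::-1],(w*s,h*s),interpolation=cv2.INTER_CUBIC)
a=crop('top',280,190,80,50,5); b=crop('top',180,120,80,100,5)[:, :]
c=crop('side',260,140,80,50,5); d=crop('side',165,175,125,110,3)
out=np.zeros((600,800,3),np.uint8)
out[:250,:400]=a; out[:250,400:800]=c; 
e=crop('top',184,122,60,90,4)[:350]; out[250:600,:240]=e
out[250:580,300:675]=d
cv2.imwrite('pics/crop1.png',np.clip(out*1.6,0,255).astype(np.uint8))
E
```

```text
(no output)
```

View pics/crop1.png

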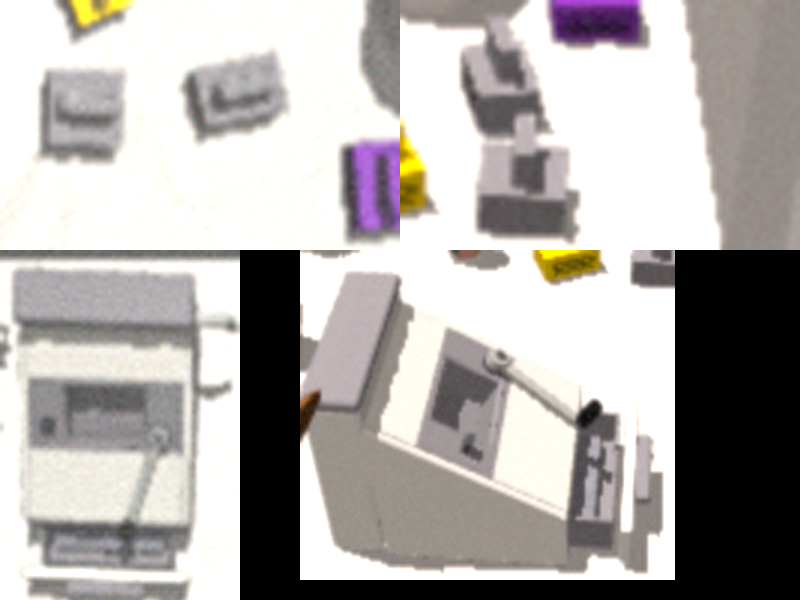

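The oblong cartridge is the right-hand one in the top view, at native pixel (327,208); the square one is at (297,212). The pocket, lever pivot and knob are all visible. Next I'll measure them.

```bash
cat > m.py <<'E'
from h import *
import pickle
cs=pickle.load(open('c0.pkl','rb'))
def comp(n,seed,tol,box):
    im=cv2.GaussianBlur(cs[n]['color'],(3,3),0).astype(int); s=im[seed[1]-1:seed[1]+2,seed[0]-1:seed[0]+2].mean((0,1))
    m=(np.abs(im-s).max(2)<tol).astype(np.uint8); k=np.zeros_like(m); k[box[1]:box[3],box[0]:box[2]]=1; m*=k
    l=cv2.connectedComponents(m,connectivity=4)[1]; return ((l==l[seed[1],seed[0]]).astype(np.uint8),s)
if __name__=='__main__':
    t=cs['top'];C=ray(t,(0,0))[0]
    g=cv2.cvtColor(t['color'],cv2.COLOR_RGB2GRAY); print('table',g[195:200,280:290].mean(),'cart',g[208,327])
    # oblong: upsample, threshold half way
    for name,(x0,y0,x1,y1) in dict(obl=(314,196,341,221),sq=(284,200,310,225)).items():
        G=cv2.resize(g[y0:y1,x0:x1],None,fx=8,fy=8,interpolation=cv2.INTER_CUBIC)
        m=(G<125).astype(np.uint8)
        cn=max(cv2.findContours(m,0,1)[0],key=cv2.contourArea).reshape(-1,2)
        uv=(cn+.5)/8-.5+[x0,y0]
        r=cv2.minAreaRect(cn.astype(np.float32)); 
        P34=np.array([onz(t,p,34)[:2] for p in uv]);P0=np.array([onz(t,p,0)[:2] for p in uv])
        rr=cv2.minAreaRect(P34.astype(np.float32)); bx=cv2.boxPoints(rr)
        e=bx[1]-bx[0]; f=bx[2]-bx[1]; e=e if np.linalg.norm(e)>np.linalg.norm(f) else f
        e/=np.linalg.norm(e); a=np.arctan2(e[1],e[0]); n=np.array([-e[1],e[0]])
        c=np.array(rr[0]);away=c-C[:2]; res=[]
        for ax in(e,n):
            s=np.sign(away@ax); far=(s*P34@ax).max(); near=(s*P0@ax).min(); res+=[s*(far+near)/2,far-near]
        print(name,rr,'long axis deg',np.degrees(a),'centre',res[0]*e+res[2]*n,'size',res[1],res[3])
    for n,seeds in dict(top=dict(tank=((210,134),14,(180,120,240,150)),block=((190,160),14,(180,140,240,190)))).items():
        for k,(s,tol,b) in seeds.items():
            m,col=comp(n,s,tol,b); print(n,k,m.sum(),col)
            cn=max(cv2.findContours(m,0,1)[0],key=cv2.contourArea)
            r=cv2.minAreaRect(cn); print(r,cv2.boxPoints(r).tolist())
            if k=='tank': print([onz(cs[n],p,178).round(1) for p in cv2.boxPoints(r)])
E
python3 m.py
python3 - <<'E'
import pickle,cv2,numpy as np
cs=pickle.load(open('c0.pkl','rb'))
a=cv2.resize(cs['top']['color'][122:212,180:246,::-1],None,fx=6.6,fy=6.6,interpolation=cv2.INTER_CUBIC)
b=cv2.resize(cs['side']['color'][178:282,160:290,::-1],None,fx=5,fy=5,interpolation=cv2.INTER_CUBIC)
out=np.zeros((600,800,3),np.uint8)
h,w=a.shape[:2]
out[:h,:min(w,400)]=a[:,:400]
for i in range(66):
    if (180+i)%10==0: out[594:,int(i*6.6)%400]=(0,0,255)
b4=cv2.resize(cs['side']['color'][178:282,170:283,::-1],None,fx=3.54,fy=3.54,interpolation=cv2.INTER_CUBIC)
out[:b4.shape[0],400:400+b4.shape[1]]=b4[:,:400]
# pocket zooms
z=cv2.resize(cs['side']['color'][200:245,205:275,::-1],None,fx=5,fy=5,interpolation=cv2.INTER_CUBIC); out[372:597,405:755]=z
cv2.imwrite('pics/crop2.png',np.clip(out*1.5,0,255).astype(np.uint8))
E
```

```text
table 165.62 cart 109
obl ((440.0228271484375, -264.87054443359375), (52.49713134765625, 74.83026123046875), 10.943123817443848) long axis deg -79.056854 centre [ 441.24863823 -268.23629825] size 67.75576090428541 51.367927503756846
sq ((426.778564453125, -152.16400146484375), (60.50016403198242, 66.37571716308594), 88.42738342285156) long axis deg -1.5726049 centre [ 427.83843926 -154.06652125] size 64.15234615551708 56.75473026651241
top tank 521 [111.33333333 108.77777778 110.        ]
((209.5, 133.5), (13.0, 45.0), 90.0) [[187.0, 127.0], [232.0, 127.0], [232.0, 140.0], [187.0, 140.0]]
[array([703.4, 225.2, 178. ]), array([703.5,  74.9, 178. ]), array([658.4,  74.7, 178. ]), array([658.4, 224.1, 178. ])]
top block 408 [131.77777778 129.77777778 126.55555556]
((209.97470092773438, 165.40469360351562), (46.908470153808594, 45.97279739379883), 3.5763344764709473) [[185.13229370117188, 186.88330078125], [188.0, 141.00003051757812], [234.81710815429688, 143.92608642578125], [231.94940185546875, 189.80935668945312]]
```

View pics/crop2.png

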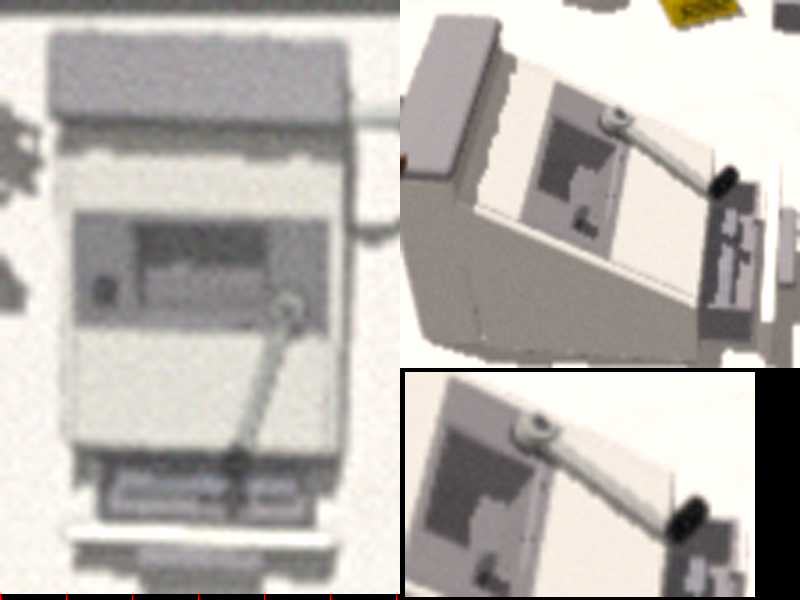

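Pixel picks from the zoomed view: tank top corners at (50,32), (345,38) and (345,126). Grey block from (75,210) to (328,333), pocket between (133,225) and (268,300). Pivot at (288,305), knob at (237,463). In the side view the knob is at (688,518) in the lower zoom. Now I'll fit the purifier pose to these.

```bash
cat > f.py <<'E'
from m import *
from scipy.optimize import least_squares
T=lambda x,y:((x+.5)/6.6-.5+180,(y+.5)/6.6-.5+122)
S=lambda x,y:((x-400+.5)/3.54-.5+170,(y+.5)/3.54-.5+178)
Z=lambda x,y:((x-405+.5)/5-.5+205,(y-372+.5)/5-.5+200)
obs=[('top',T(50,32),(120,75,178)),('top',T(345,38),(120,-75,178)),('top',T(345,126),(75,-75,178)),('top',T(50,118),(75,75,178)),
('side',S(468,177),(75,75,178)),('side',S(500,17),(75,-75,178)),('side',S(437,15),(120,-75,178)),('side',S(697,358),(-75,75,0)),('side',S(697,303),(-75,75,62))]
W=lambda p,q:np.array([p[0]+np.cos(p[2])*q[0]-np.sin(p[2])*q[1],p[1]+np.sin(p[2])*q[0]+np.cos(p[2])*q[1],q[2]])
def f(p): return np.concatenate([proj(cs[n],W(p,q))[0]-uv for n,uv,q in obs])
r=least_squares(f,[580,150,0.0],loss='soft_l1'); P=r.x
if __name__=='__main__':
    print('purifier',P, f(P).reshape(-1,2).round(2).tolist())
    c30,s30=np.cos(np.pi/6),.5
    def deck(n,uv,h=0): # point on plane h above deck, in purifier frame -> (slope dist from front, y)
        o,d=ray(cs[n],uv); R=np.array([[np.cos(P[2]),np.sin(P[2]),0],[-np.sin(P[2]),np.cos(P[2]),0],[0,0,1]])
        o=R@(o-[P[0],P[1],0]);d=R@d; nn=np.array([-s30,0,c30]); q0=np.array([-75,0,62.])+h*nn
        q=o+d*((q0-o)@nn)/(d@nn); return ((q-q0)@[c30,0,s30]).round(1),q[1].round(1)
    for k,n,uv in [('blk LF','top',T(75,325)),('blk RF','top',T(328,333)),('blk RB','top',T(328,217)),('blk LB','top',T(75,211)),
      ('pk L B','top',T(133,225)),('pk R B','top',T(268,225)),('blk sideLB','side',S(522,218)),('blk side LF','side',S(610,258)),('blk side RB','side',S(557,82)),
      ('pk side LB','side',Z(427,520)),('pk side RB','side',Z(455,428)),('pkside RF','side',Z(537,465)),
      ('stop','side',Z(487,587))]: print(k,deck(n,uv))
    for h in(8,12,16): print('piv',h,deck('top',T(288,305),h),deck('side',Z(538,428),h))
    print('knobmid',deck('top',T(237,463),30),deck('side',Z(688,518),22))
    print('pull', [onz(cs['top'],T(x,y),45) for x,y in((145,565),(258,570))])
E
python3 f.py
```

```text
purifier [ 5.83646797e+02  1.53562566e+02 -2.44324866e-02] [[-0.27, -0.01], [-0.09, 0.16], [-0.47, -0.19], [-0.92, -0.04], [-4.33, -2.23], [0.01, -0.79], [-0.21, -0.99], [0.98, 0.43], [0.87, -0.02]]
blk LF (np.float64(69.8), np.float64(67.8))
blk RF (np.float64(68.4), np.float64(-66.6))
blk RB (np.float64(132.4), np.float64(-66.6))
blk LB (np.float64(132.5), np.float64(65.5))
pk L B (np.float64(125.6), np.float64(35.4))
pk R B (np.float64(127.3), np.float64(-35.2))
blk sideLB (np.float64(131.4), np.float64(66.9))
blk side LF (np.float64(67.9), np.float64(69.3))
blk side RB (np.float64(129.6), np.float64(-63.8))
pk side LB (np.float64(125.6), np.float64(32.8))
pk side RB (np.float64(122.2), np.float64(-31.4))
pkside RF (np.float64(76.4), np.float64(-31.3))
stop (np.float64(90.5), np.float64(56.5))
piv 8 (np.float64(86.2), np.float64(-46.0)) (np.float64(82.3), np.float64(-47.7))
piv 12 (np.float64(87.5), np.float64(-46.3)) (np.float64(83.7), np.float64(-43.3))
piv 16 (np.float64(88.8), np.float64(-46.6)) (np.float64(85.2), np.float64(-39.0))
knobmid (np.float64(4.7), np.float64(-20.2)) (np.float64(0.7), np.float64(-17.8))
pull [array([447.87506838, 189.00373612,  45.        ]), array([444.89903909, 127.43289028,  45.        ])]
```

Purifier origin is about (583.6, 153.6) with yaw -0.024. The pocket centre is 100 mm up the slope, which agrees with both the block outline and the pivot. The lever sits at about 1.24 rad. The oblong cartridge is near (443,-269) with yaw about 0.19. Next is a helper that converts target poses to rows.

```bash
cat > g.py <<'E'
import sys
from h import *
from scipy.spatial.transform import Rotation as R
def cur():
    o=get_obs(); return np.array(o['tool_pos']),R.from_euler('xyz',o['tcp_rot']),o
def to(p,Rt,p0=None,R0=None):
    a,b,o=cur(); p0=a if p0 is None else p0; R0=b if R0 is None else R0
    t=R0.inv().apply(np.array(p)-p0)/1000; w=(R0.inv()*Rt).as_rotvec()
    print('shift',t.round(4).tolist(),'rot',w.round(4).tolist(),'rows',round(max(np.linalg.norm(t)/.0417,np.degrees(np.linalg.norm(w))/7.16),1))
P=np.array([583.6,153.6,-.0244])
Rp=R.from_euler('z',P[2]); Rs=Rp*R.from_euler('y',-np.pi/6)   # socket axes: x up slope, z out
O=np.array([P[0],P[1],0])+Rp.apply([-75+86.6+16,0,112-27.7])
def sock(q): return O+Rs.apply(q)
Rtool=Rs*R.from_matrix(np.array([[0,1,0],[1,0,0],[0,0,-1.]])) # tool y=socket x, z=-socket z
def down(yaw): return R.from_euler('xyz',[np.pi,0,yaw])
E
python3 - <<'E'
from g import *
print(O,Rs.as_matrix()[:,2], Rtool.as_euler('xyz'))
cs={}
a=(450,100,404);to(a,down(1.76)); to((443,-269,300),down(1.76),np.array(a,float),down(1.76))
E
```

```text
[611.19178444 152.92662682  84.3       ] [-0.49985117  0.01219879  0.8660254 ] [2.61799388e+00 2.22044605e-16 1.54639633e+00]
shift [-0.3842, -0.2702, 0.0004] rot [-0.0013, 0.0005, 1.0148] rows 11.3
shift [-0.3611, -0.0763, 0.104] rot [0.0, 0.0, 0.0] rows 9.2
```

```bash
python3 -m pendant '[[[-0.3842,-0.2702,0],[0,0,1.0148],0.0918],[[-0.3842,-0.2702,0],[0,0,1.0148],0.0918],[[-0.3842,-0.2702,0],[0,0,1.0148],0.0918],[[-0.3842,-0.2702,0],[0,0,1.0148],0.0918],[[-0.3842,-0.2702,0],[0,0,1.0148],0.0918],[[-0.3842,-0.2702,0],[0,0,1.0148],0.0918],[[-0.3842,-0.2702,0],[0,0,1.0148],0.0918],[[-0.3842,-0.2702,0],[0,0,1.0148],0.0918],[[-0.3842,-0.2702,0],[0,0,1.0148],0.0918],[[-0.3842,-0.2702,0],[0,0,1.0148],0.0918]]'
python3 -c "
from g import *
to((443,-269,300),down(1.76))"
```

```text
time: 0.93
tool_pos: [421.0, 142.1, 404.7]
tcp_rot: [-3.142, -0.0, 1.759]
contact_force: [0.7, 1.0, 0.1]
grip_width: 92.0
shift [-0.408, -0.0552, 0.1046] rot [-0.0001, -0.0001, -0.0014] rows 10.2
```

```bash
python3 -m pendant '[[[-0.408,-0.055,0.1046],[0,0,0],0.0918],[[-0.408,-0.055,0.1046],[0,0,0],0.0918],[[-0.408,-0.055,0.1046],[0,0,0],0.0918],[[-0.408,-0.055,0.1046],[0,0,0],0.0918],[[-0.408,-0.055,0.1046],[0,0,0],0.0918],[[-0.408,-0.055,0.1046],[0,0,0],0.0918],[[-0.408,-0.055,0.1046],[0,0,0],0.0918],[[-0.408,-0.055,0.1046],[0,0,0],0.0918],[[-0.408,-0.055,0.1046],[0,0,0],0.0918],[[-0.408,-0.055,0.1046],[0,0,0],0.0918]]'
python3 - <<'E'
from g import *
to((443,-269,217),down(1.76))
a=cam('top');b=cam('side')
o=[cv2.resize(a['color'][180:235,285:365,::-1],(400,275),interpolation=cv2.INTER_CUBIC),cv2.resize(b['color'][115:195,250:330,::-1],(400,400),interpolation=cv2.INTER_CUBIC)]
im=np.zeros((400,800,3),np.uint8); im[:275,:400]=o[0]; im[:,400:]=o[1]
cv2.imwrite('pics/hover.png',np.clip(im*1.6,0,255).astype(np.uint8))
print(proj(b,[443,-269,62]),proj(b,[443,-269,34]))
E
```

```text
time: 1.77
tool_pos: [442.3, -261.1, 301.3]
tcp_rot: [-3.141, -0.001, 1.76]
contact_force: [0.7, 0.1, 0.2]
grip_width: 91.6
shift [-0.0079, -0.0007, 0.0843] rot [-0.0002, -0.0006, -0.0004] rows 2.0
[[281.27076569 145.96892869]] [[280.91382001 152.82449835]]
```

View pics/hover.png

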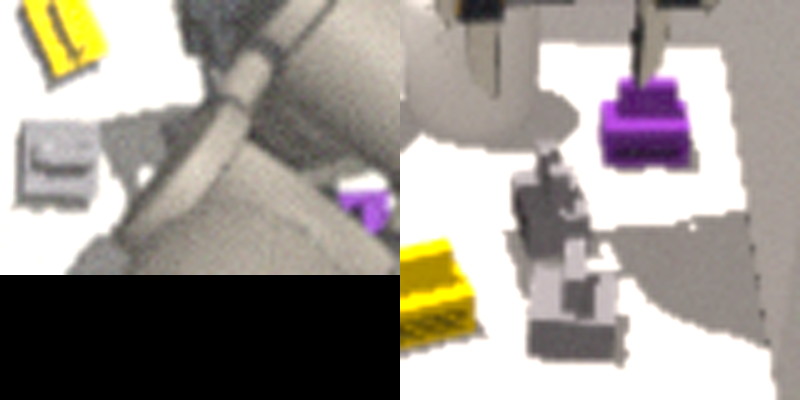

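The oblong cartridge's rib appears at about (565,165) in the zoom, near the predicted (556,155). Jaws are clear on both sides, so I'll go down and grip.

```bash
python3 -m pendant '[[[-0.0079,-0.0007,0.04],[0,0,0],0.0918],[[-0.0079,-0.0007,0.06],[0,0,0],0.0918],[[-0.0079,-0.0007,0.075],[0,0,0],0.0918],[[-0.0079,-0.0007,0.0845],[0,0,0],0.0918],[[-0.0079,-0.0007,0.0845],[0,0,0],0.0918],[[-0.0079,-0.0007,0.0845],[0,0,0],0.05]]'
python3 -m pendant '[[[0,0,0],[0,0,0],0],[[0,0,0],[0,0,0],0],[[0,0,0],[0,0,0],0],[[0,0,0],[0,0,0],0],[[0,0,0],[0,0,0],0],[[0,0,0],[0,0,0],0]]'
```

```text
time: 2.37
tool_pos: [443.7, -266.6, 217.7]
tcp_rot: [-3.141, -0.001, 1.76]
contact_force: [-0.3, -0.6, 0.3]
grip_width: 88.2
time: 2.87
tool_pos: [443.6, -267.0, 217.9]
tcp_rot: [3.141, 0.0, 1.76]
contact_force: [-0.1, 0.2, 0.2]
grip_width: 49.9
```

```bash
python3 -m pendant '[[[0,0,0],[0,0,0],0],[[0,0,0],[0,0,0],0],[[0,0,0],[0,0,0],0],[[0,0,0],[0,0,0],0],[[0,0,0],[0,0,0],0],[[0,0,0],[0,0,0],0]]'
python3 -m pendant '[[[0,0,0],[0,0,0],0],[[0,0,0],[0,0,0],0],[[0,0,0],[0,0,0],0],[[0,0,-0.01],[0,0,0],0],[[0,0,-0.03],[0,0,0],0],[[0,0,-0.07],[0,0,0],0],[[0,0,-0.11],[0,0,0],0],[[0,0,-0.11],[0,0,0],0],[[0,0,-0.11],[0,0,0],0]]'
python3 - <<'E'
from g import *
q=(450,-100,404)
to(q,Rtool)
a=cam('top');b=cam('side')
im=np.zeros((400,800,3),np.uint8)
im[:,:400]=cv2.resize(a['color'][170:250,285:365,::-1],(400,400),interpolation=cv2.INTER_CUBIC); im[:,400:]=cv2.resize(b['color'][95:195,230:330,::-1],(400,400),interpolation=cv2.INTER_CUBIC)
cv2.imwrite('pics/grip.png',np.clip(im*1.6,0,255).astype(np.uint8))
E
```

```text
time: 3.37
tool_pos: [443.6, -267.0, 217.5]
tcp_rot: [3.141, -0.0, 1.76]
contact_force: [0.4, -0.3, -1.6]
grip_width: 13.8
time: 4.12
tool_pos: [443.8, -267.2, 330.4]
tcp_rot: [3.138, 0.004, 1.76]
contact_force: [-0.8, 0.2, -2.7]
grip_width: 14.0
shift [0.1627, 0.0378, -0.0742] rot [-0.5173, -0.052, 0.2097] rows 4.5
```

View pics/grip.png

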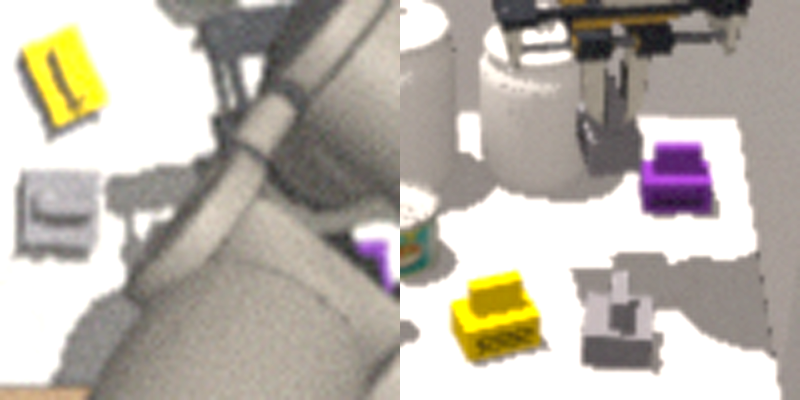

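Cartridge gripped (opening 14 mm, about 2 N of weight), with its neighbours undisturbed. In the zoomed side view it hangs at (610,145). Next I carry it over and tilt it.

```bash
python3 -m pendant '[[[0.16,0.038,-0.074],[-0.5173,-0.052,0.2097],0],[[0.16,0.038,-0.074],[-0.5173,-0.052,0.2097],0],[[0.16,0.038,-0.074],[-0.5173,-0.052,0.2097],0],[[0.16,0.038,-0.074],[-0.5173,-0.052,0.2097],0],[[0.16,0.038,-0.074],[-0.5173,-0.052,0.2097],0],[[0.16,0.038,-0.074],[-0.5173,-0.052,0.2097],0],[[0.16,0.038,-0.074],[-0.5173,-0.052,0.2097],0]]'
python3 -c "
from g import *
print(sock([0,0,320]));to(sock([0,0,320]),Rtool)"
```

```text
time: 4.8
tool_pos: [450.2, -102.0, 400.3]
tcp_rot: [2.627, -0.004, 1.549]
contact_force: [0.4, 0.7, -2.0]
grip_width: 13.7
[451.23941088 156.83023945 361.42812921]
shift [0.2587, -0.0237, 0.0325] rot [-0.0087, -0.0047, 0.0001] rows 6.3
```

```bash
python3 -m pendant '[[[0.2587,-0.0237,0.0325],[-0.0087,-0.0047,0],0],[[0.2587,-0.0237,0.0325],[-0.0087,-0.0047,0],0],[[0.2587,-0.0237,0.0325],[-0.0087,-0.0047,0],0],[[0.2587,-0.0237,0.0325],[-0.0087,-0.0047,0],0],[[0.2587,-0.0237,0.0325],[-0.0087,-0.0047,0],0],[[0.2587,-0.0237,0.0325],[-0.0087,-0.0047,0],0],[[0.2587,-0.0237,0.0325],[-0.0087,-0.0047,0],0],[[0.2587,-0.0237,0.0325],[-0.0087,-0.0047,0],0],[[0.2587,-0.0237,0.0325],[-0.0087,-0.0047,0],0]]'
python3 -c "
from g import *
to(sock([0,0,262]),Rtool)"
```

```text
time: 5.55
tool_pos: [453.0, 155.9, 360.7]
tcp_rot: [2.619, 0.003, 1.545]
contact_force: [-0.4, -0.2, -1.6]
grip_width: 14.0
shift [0.001, -0.0011, 0.0565] rot [-0.0007, 0.0031, 0.0004] rows 1.4
```

```bash
python3 -m pendant '[[[0.001,-0.001,0.03],[0,0,0],0],[[0.001,-0.001,0.05],[0,0,0],0],[[0.001,-0.001,0.0565],[0,0,0],0],[[0.001,-0.001,0.0565],[0,0,0],0],[[0.001,-0.001,0.0565],[0,0,0],0]]'
python3 - <<'E'
from g import *
import pickle
p,r,o=cur(); print(p,Rs.inv().apply(p-O),(Rtool.inv()*r).as_rotvec())
a=cam('top');b=cam('side')
pickle.dump((a,b,p,r),open('c1.pkl','wb'))
im=np.zeros((600,800,3),np.uint8)
im[:,:300]=cv2.resize(a['color'][120:220,185:235,::-1],(300,600),interpolation=cv2.INTER_CUBIC)
im[:500,300:]=cv2.resize(b['color'][165:265,195:295,::-1],(500,500),interpolation=cv2.INTER_CUBIC)
cv2.imwrite('pics/over.png',np.clip(im*1.6,0,255).astype(np.uint8))
# predicted side px (in crop) of block corners if the cartridge is centred in the grip
q=lambda v:p+r.apply(v)
for v in [(s*32,t*22,z) for z in(217.5,183.5) for s in(-1,1) for t in(-1,1)]:
    print(v,((proj(b,q(v))[0]-[195,165]+.5)*5+[300,0]).round(0))
print('mouth',[((proj(b,sock((x,y,32)))[0]-[195,165]+.5)*5+[300,0]).round(0).tolist() for x in(-24,24) for y in(-34,34)])
E
```

```text
time: 5.97
tool_pos: [480.6, 154.9, 312.9]
tcp_rot: [2.616, 0.001, 1.542]
contact_force: [1.0, 0.7, -2.4]
grip_width: 14.0
[480.59144506 154.8909502  312.94449054] [  1.21119648  -1.22259342 263.31663171] [-0.00243931 -0.00360791  0.00337285]
(-32, -22, 217.5) [490. 246.]
(-32, 22, 217.5) [411. 209.]
(32, -22, 217.5) [474. 340.]
(32, 22, 217.5) [389. 303.]
(-32, -22, 183.5) [523. 204.]
(-32, 22, 183.5) [442. 166.]
(32, -22, 183.5) [507. 298.]
(32, 22, 183.5) [422. 260.]
mouth [[484.0, 265.0], [467.0, 366.0], [398.0, 226.0], [375.0, 327.0]]
```

View pics/over.png

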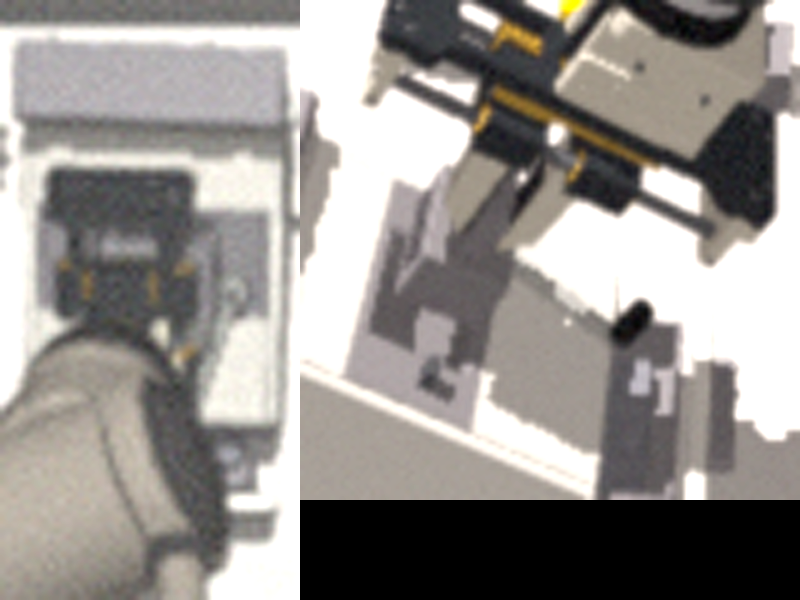

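The side view shows the block above the pocket. Its near-face top edge runs (418,262) to (505,292), and the predicted edge is (422,260) to (507,298). The pocket's near-left corner is at (372,332), predicted (375,327). Lowering in steps while watching force.

```bash
cat > s.py <<'E'
from g import *
p,r,o=cur(); print('sock',Rs.inv().apply(p-O).round(1),'rot',(Rtool.inv()*r).as_rotvec().round(4),'F',Rs.inv().apply(o['contact_force']).round(1),'M',np.round(o['moment'],2),o['grip_width'])
E
python3 -m pendant '[[[0.0012,-0.0012,0.008],[0.002,0.003,-0.003],0],[[0.0012,-0.0012,0.016],[0.002,0.003,-0.003],0],[[0.0012,-0.0012,0.022],[0.002,0.003,-0.003],0],[[0.0012,-0.0012,0.022],[0.002,0.003,-0.003],0]]'; python3 s.py
python3 -m pendant '[[[0,0,0.004],[0,0,0],0],[[0,0,0.008],[0,0,0],0],[[0,0,0.008],[0,0,0],0]]'; python3 s.py
```

```text
time: 6.4
tool_pos: [490.4, 158.6, 293.9]
tcp_rot: [2.614, -0.003, 1.55]
contact_force: [-3.9, 5.3, 4.0]
grip_width: 13.9
sock [1.000e-01 2.700e+00 2.419e+02] rot [-0.0043  0.0038 -0.0014] F [-1.5  5.2  5.5] M [0.56 0.73 0.27] 13.906956915452316
time: 6.65
tool_pos: [493.7, 160.2, 288.1]
tcp_rot: [2.611, -0.005, 1.552]
contact_force: [-15.7, 20.2, 16.0]
grip_width: 13.5
sock [  0.    4.5 235.3] rot [-0.0065  0.0069 -0.0019] F [-6.  19.8 22. ] M [2.58 1.53 1.33] 13.488006206531027
```

Chamfer contact at -y is pushing the tool to +y, so I'll back off slightly and shift the command toward +y.

```bash
python3 -m pendant '[[[0.003,0,-0.004],[0,0,0],0],[[0.006,0,-0.006],[0,0,0],0],[[0.006,0,-0.006],[0,0,0],0],[[0.006,0,-0.006],[0,0,0],0]]'; python3 s.py
python3 -m pendant '[[[0,0,0.005],[0,0,0],0],[[0,0,0.008],[0,0,0],0],[[0,0,0.008],[0,0,0],0],[[0,0,0.008],[0,0,0],0]]'; python3 s.py
```

```text
time: 6.98
tool_pos: [491.5, 163.2, 291.5]
tcp_rot: [2.616, -0.0, 1.548]
contact_force: [-0.5, 0.3, -2.2]
grip_width: 13.5
sock [-2.000e-01  7.400e+00  2.394e+02] rot [-0.0016  0.0012 -0.0014] F [-1.5  0.3 -1.7] M [-0.09  0.6   0.02] 13.531896621806377
time: 7.32
tool_pos: [495.3, 164.3, 285.5]
tcp_rot: [2.614, -0.003, 1.549]
contact_force: [-8.2, 10.4, 8.6]
grip_width: 13.8
sock [  0.    8.6 232.3] rot [-0.0041  0.0038 -0.001 ] F [-3.  10.2 11.7] M [1.26 1.11 0.7 ] 13.769264683570261
```

```bash
python3 - <<'E'
from g import *
p,r,o=cur()
b=cam('side')
im=cv2.resize(b['color'][180:255,200:300,::-1],(800,600),interpolation=cv2.INTER_CUBIC)
cv2.imwrite('pics/ins.png',np.clip(im*1.8,0,255).astype(np.uint8))
q=lambda v:p+r.apply(v); f=lambda w:((proj(b,w)[0]-[200,180]+.5)*8).round(0).tolist()
print([f(q(v)) for v in [(32,t*22,z) for z in(217.5,183.5) for t in(-1,1)]])
print('mouth',[f(sock((x,y,32))) for x in(-24,24) for y in(-34,34)])
print('rib',[f(q((22,t*7,155.5))) for t in(-1,1)])
E
```

```text
[[189.0, 513.0], [55.0, 456.0], [241.0, 448.0], [105.0, 389.0]]
mouth [[254.0, 304.0], [227.0, 466.0], [117.0, 242.0], [80.0, 403.0]]
rib [[244.0, 346.0], [200.0, 327.0]]
```

View pics/ins.png

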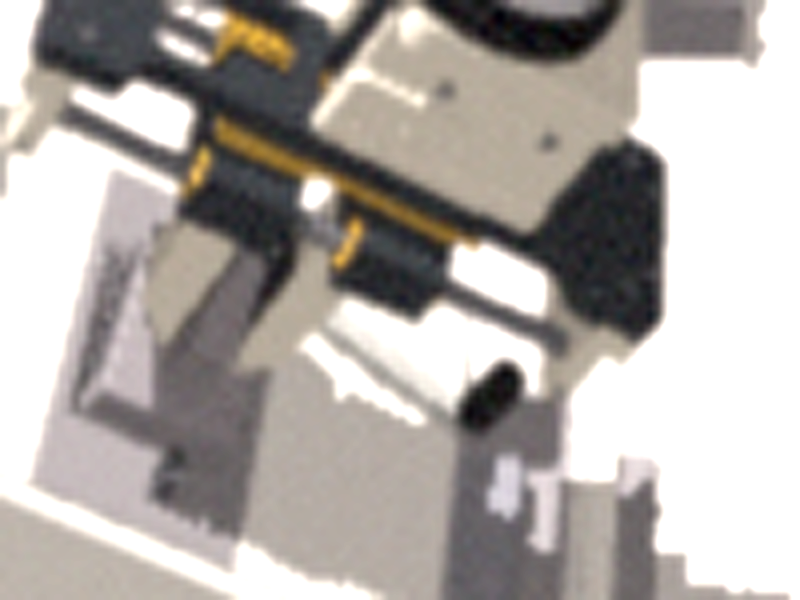

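```bash
python3 - <<'E'
from g import *
b=cam('side')
p=np.array([443.8,-267.2,330.4]); r=R.from_euler('xyz',[3.138,.004,1.76])
q=lambda v:p+r.apply(v); f=lambda w:((proj(b,w)[0]-[230,95]+.5)*4+[400,0]).round(0).tolist()
for z in(217.5,183.5):print(z,[f(q(v)) for v in [(s*32,t*22,z) for s in(-1,1) for t in(-1,1)]])
print('tips',[f(q((x,t*7,178))) for x in(-9.5,9.5) for t in (-1,1)])
# original cartridge, side view, from c0
im=cv2.imread('pics/grip.png')[60:220,540:700]
im=cv2.resize(im,(640,640),interpolation=cv2.INTER_CUBIC)
c=cv2.imread('pics/side0.png')[140:170,270:290]; print(c.shape)
im2=np.zeros((640,800,3),np.uint8); im2[:,:640]=0
lut=(255*(np.arange(256)/255)**.6).astype(np.uint8)
cv2.imwrite('pics/grip2.png',cv2.LUT(im,lut)[:600])
E
```

```text
217.5 [[626.0, 133.0], [574.0, 137.0], [642.0, 173.0], [589.0, 177.0]]
183.5 [[628.0, 97.0], [576.0, 101.0], [645.0, 137.0], [590.0, 141.0]]
tips [[616.0, 106.0], [599.0, 107.0], [621.0, 118.0], [604.0, 119.0]]
(30, 20, 3)
```

View pics/grip2.png

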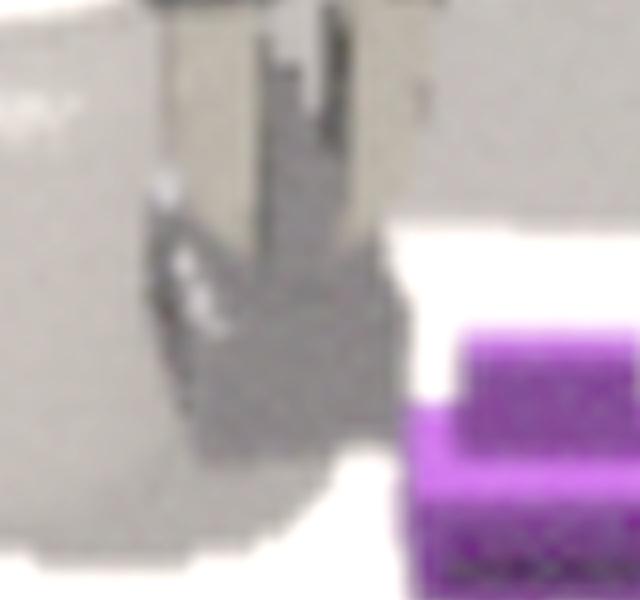

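In the grip view the block corners match the prediction (bottom corners (205,465) and (405,445)). So the cartridge was centred when gripped and may have pivoted in the jaws at contact. I'll lift it and check.

```bash
python3 -m pendant '[[[0,0,-0.03],[0,0,0],0],[[0,0,-0.06],[0,0,0],0],[[0,0,-0.09],[0,0,0],0],[[0,0,-0.09],[0,0,0],0],[[0,0,-0.09],[0,0,0],0]]'; python3 s.py
python3 - <<'E'
from g import *
p,r,o=cur()
a=cam('top');b=cam('side')
def crop(c,x,y,w,h,s):
    im=cv2.resize(c['color'][y:y+h,x:x+w,::-1],(w*s,h*s),interpolation=cv2.INTER_CUBIC)
    im=(255*np.clip(im/190.,0,1)**.6).astype(np.uint8)
    f=lambda W:tuple(int(v) for v in (proj(c,W)[0]-[x,y]+.5)*s)
    return im,f
q=lambda v:p+r.apply(v)
A,f=crop(b,200,165,80,100,6)
for v in [(32,t*22,z) for z in(217.5,183.5) for t in(-1,1)]+[(-32,t*22,217.5) for t in(-1,1)]: cv2.circle(A,f(q(v)),2,(0,0,255),-1)
for v in [(22,t*7,155.5) for t in(-1,1)]: cv2.circle(A,f(q(v)),2,(255,0,0),-1)
for x in(-24,24):
    for y in(-34,34):
        cv2.circle(A,f(sock((x,y,29))),2,(0,200,0),-1)
cv2.circle(A,f(sock((-14.5,-47,43))),2,(255,0,255),-1)
cv2.circle(A,f(sock((-5,50,45))),2,(255,0,255),-1)
B,f=crop(a,180,120,60,100,5)
for x in(-24,24):
    for y in(-34,34): cv2.circle(B,f(sock((x,y,29))),2,(0,200,0),-1)
cv2.circle(B,f(sock((-14.5,-47,43))),2,(255,0,255),-1)
cv2.circle(B,f(sock((-5,50,45))),2,(255,0,255),-1)
im=np.zeros((600,800,3),np.uint8); im[:A.shape[0],:480]=A[:600]; im[:500,490:790]=B
cv2.imwrite('pics/lift.png',im)
E
```

```text
time: 7.83
tool_pos: [450.4, 164.0, 363.7]
tcp_rot: [2.613, -0.001, 1.548]
contact_force: [0.8, -0.4, -1.8]
grip_width: 14.0
sock [3.000e-01 7.200e+00 3.224e+02] rot [-0.0049  0.0018 -0.0007] F [-0.2 -0.3 -2. ] M [-0.    0.58  0.01] 14.043752127040563
```

View pics/lift.png

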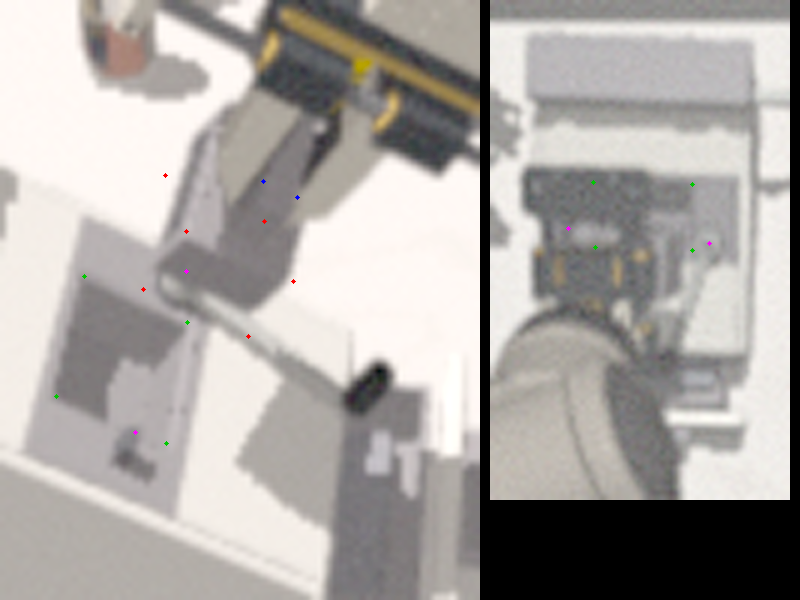

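The green marks show the socket estimate is right. The cartridge has pivoted about the jaw axis in the grip: its near-face bottom-right corner is at (255,305), predicted (248,336), and the far end is raised. I'll stand it on free worktop to level it, then re-grip lower and carry it more slowly.

```bash
python3 -c "
from g import *
to((470,20,330),down(1.5464))"
```

```text
shift [-0.1434, 0.004, 0.0388] rot [0.524, -0.0004, 0.001] rows 4.2
```

```bash
python3 -m pendant '[[[-0.02,0.001,0],[0.05,0,0],0],[[-0.045,0.001,0.006],[0.15,0,0],0],[[-0.07,0.002,0.015],[0.25,0,0],0],[[-0.095,0.003,0.022],[0.35,0,0],0],[[-0.12,0.004,0.03],[0.45,0,0],0],[[-0.135,0.004,0.036],[0.524,0,0],0],[[-0.1434,0.004,0.0388],[0.524,0,0],0],[[-0.1434,0.004,0.0388],[0.524,0,0],0],[[-0.1434,0.004,0.0388],[0.524,0,0],0]]'
python3 -m pendant '[[[0,0,0.03],[0,0,0],0],[[0,0,0.06],[0,0,0],0],[[0,0,0.09],[0,0,0],0],[[0,0,0.098],[0,0,0],0],[[0,0,0.098],[0,0,0],0],[[0,0,0.098],[0,0,0],0]]'
```

```text
time: 8.68
tool_pos: [470.1, 20.3, 330.2]
tcp_rot: [3.14, -0.001, 1.547]
contact_force: [0.0, 0.7, -2.7]
grip_width: 14.0
time: 9.18
tool_pos: [470.4, 21.0, 234.0]
tcp_rot: [3.139, -0.001, 1.549]
contact_force: [-0.4, -0.5, -1.4]
grip_width: 13.7
```

```bash
python3 -m pendant '[[[0,0,0.003],[0,0,0],0],[[0,0,0.006],[0,0,0],0],[[0,0,0.007],[0,0,0],0],[[0,0,0.007],[0,0,0],0]]'
python3 -m pendant '[[[0,0,0.004],[0,0,0],0],[[0,0,0.007],[0,0,0],0],[[0,0,0.007],[0,0,0],0]]'
```

```text
time: 9.52
tool_pos: [470.2, 20.4, 226.7]
tcp_rot: [3.139, -0.001, 1.548]
contact_force: [-0.4, -0.2, -2.6]
grip_width: 13.9
time: 9.77
tool_pos: [470.6, 19.9, 220.5]
tcp_rot: [3.138, 0.001, 1.549]
contact_force: [-3.0, -2.8, 12.8]
grip_width: 13.6
```

```bash
python3 -m pendant '[[[0,0,0.002],[0,0,0],0],[[0,0,0.004],[0,0,0],0],[[0,0,0.004],[0,0,0],0],[[0,0,0.004],[0,0,0],0.04],[[0,0,0.002],[0,0,0],0.09],[[0,0,-0.002],[0,0,0],0.09],[[0,0,-0.002],[0,0,0],0.09],[[0,0,-0.002],[0,0,0],0.09],[[0,0,-0.002],[0,0,0],0.09],[[0,0,-0.002],[0,0,0],0.09]]'
python3 -m pendant '[[[0,0,-0.03],[0,0,0],0.0918],[[0,0,-0.07],[0,0,0],0.0918],[[0,0,-0.08],[0,-0.1,0],0.0918],[[-0.04,0,-0.08],[0,0,0],0.0918],[[-0.08,0,-0.08],[0,0,0],0.0918],[[-0.12,0,-0.08],[0,0,0],0.0918],[[-0.16,0,-0.08],[0,0,0],0.0918],[[-0.2,0,-0.08],[0,0,0],0.0918],[[-0.2,0,-0.08],[0,0,0],0.0918]]'
python3 - <<'E'
from g import *
import pickle
b=cam('side');a=cam('top');pickle.dump((a,b),open('c2.pkl','wb'))
f=proj(b,[470,12,30])[0].astype(int);print(f,proj(a,[470,12,30]))
im=b['color'][f[1]-25:f[1]+25,f[0]-25:f[0]+25,::-1]
im=(255*np.clip(im/190.,0,1)**.6).astype(np.uint8)
A=cv2.resize(im,(600,600),interpolation=cv2.INTER_CUBIC)
cv2.imwrite('pics/stand.png',A); print('origin',f-25,'scale 12')
E
```

```text
time: 10.6
tool_pos: [470.1, 20.5, 220.9]
tcp_rot: [3.141, -0.001, 1.548]
contact_force: [-0.1, -0.3, -0.2]
grip_width: 55.9
time: 11.35
tool_pos: [465.5, -185.4, 301.0]
tcp_rot: [3.138, 0.002, 1.543]
contact_force: [0.5, -0.5, -0.0]
grip_width: 91.9
[272 209] [[250.63489745 201.40302139]]
origin [247 184] scale 12
```

View pics/stand.png

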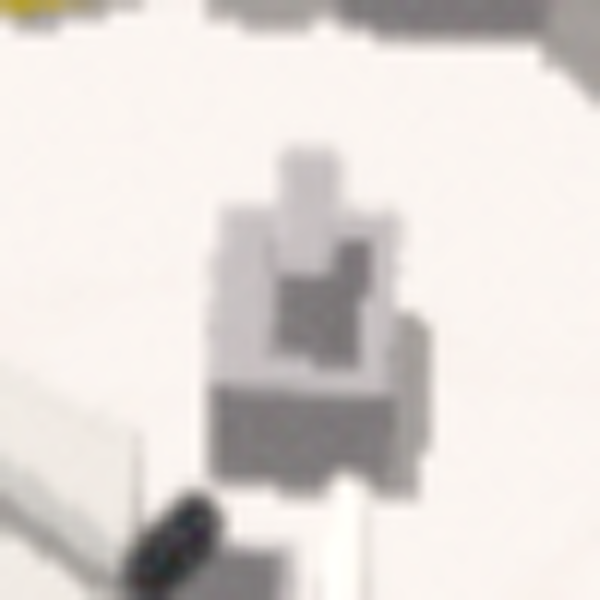

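The cartridge now stands upright: rib top from (280,148) to (335,270), block near edge (212,385)–(395,390), far edge (225,208)–(400,210). Computing its centre.

```bash
python3 - <<'E'
from g import *
import pickle
a,b=pickle.load(open('c2.pkl','rb'))
U=lambda x,y:((x+.5)/12-.5+247,(y+.5)/12-.5+184)
pts=lambda L,z:np.array([onz(b,U(*q),z)[:2] for q in L])
r=pts([(280,148),(337,148),(280,270),(333,270)],62);print('rib',r.round(1).tolist(),r.mean(0))
t=pts([(212,385),(395,390),(225,208),(400,210)],34);print('blk',t.round(1).tolist(),t.mean(0))
# top-view mask check
x,y=250,201; g=cv2.cvtColor(a['color'],cv2.COLOR_RGB2GRAY)[y-16:y+17,x-16:x+17]
G=cv2.resize(g,None,fx=8,fy=8,interpolation=cv2.INTER_CUBIC); cn=max(cv2.findContours((G<125).astype(np.uint8),0,1)[0],key=cv2.contourArea).reshape(-1,2)
P=np.array([onz(a,u,34)[:2] for u in (cn+.5)/8-.5+[x-16,y-16]]);print('top',cv2.minAreaRect(P.astype(np.float32)))
E
```

```text
rib [[477.9, -10.2], [464.4, -10.8], [477.3, 32.3], [465.1, 31.8]] [471.14722606  10.7964555 ]
blk [[492.2, 42.0], [449.8, 41.9], [490.7, -19.5], [448.2, -20.6]] [470.24612713  10.92710214]
top ((463.95703125, 10.290792465209961), (61.59153366088867, 54.144981384277344), 89.81761169433594)
```

```bash
python3 -c "
from g import *
to((470.5,10.9,300),down(1.5464))"
```

```text
shift [0.1918, 0.0003, 0.0008] rot [0.0009, -0.0013, -0.0016] rows 4.6
```

```bash
python3 -m pendant '[[[0.04,0,0],[0,0,0],0.0918],[[0.08,0,0],[0,0,0],0.0918],[[0.12,0,0],[0,0,0],0.0918],[[0.16,0,0],[0,0,0],0.0918],[[0.185,0,0],[0,0,0],0.0918],[[0.1918,0.0003,0],[0,0,-0.0016],0.0918],[[0.1918,0.0003,0],[0,0,-0.0016],0.0918],[[0.1918,0.0003,0],[0,0,-0.0016],0.0918],[[0.1918,0.0003,0],[0,0,-0.0016],0.0918]]'
python3 -c "
from g import *
to((470.5,10.9,214.5),down(1.5464))"
```

```text
time: 12.2
tool_pos: [470.1, 11.6, 301.1]
tcp_rot: [3.14, -0.0, 1.55]
contact_force: [-0.3, -0.4, -0.3]
grip_width: 91.7
shift [-0.0007, 0.0003, 0.0866] rot [0.0015, -0.0003, 0.0032] rows 2.1
```

```bash
python3 -m pendant '[[[-0.0007,0,0.035],[0,0,0],0.06],[[-0.0007,0,0.06],[0,0,0.003],0.06],[[-0.0007,0,0.078],[0,0,0.003],0.06],[[-0.0007,0,0.086],[0,0,0.003],0.06],[[-0.0007,0,0.086],[0,0,0.003],0.06],[[-0.0007,0,0.086],[0,0,0.003],0.06],[[-0.0007,0,0.086],[0,0,0.003],0.03]]'
python3 -m pendant '[[[0,0,0],[0,0,0],0],[[0,0,0],[0,0,0],0],[[0,0,0],[0,0,0],0],[[0,0,0],[0,0,0],0],[[0,0,0],[0,0,0],0],[[0,0,0],[0,0,0],0],[[0,0,0],[0,0,0],0],[[0,0,0],[0,0,0],0]]'
python3 -c "
from g import *
to((470,11,320),down(1.5464));to(sock([0,0,300]),Rtool,np.array([470,11,320.]),down(1.5464))"
```

```text
time: 12.78
tool_pos: [470.8, 11.0, 216.2]
tcp_rot: [3.138, -0.0, 1.546]
contact_force: [0.6, -0.7, 0.7]
grip_width: 56.8
time: 13.45
tool_pos: [470.3, 11.5, 215.2]
tcp_rot: [3.14, -0.001, 1.547]
contact_force: [0.5, 0.8, 0.4]
grip_width: 13.7
shift [-0.0005, -0.0001, -0.1048] rot [0.0019, -0.0006, 0.0004] rows 2.5
shift [0.1453, -0.0123, -0.0241] rot [-0.5236, -0.0, 0.0] rows 4.2
```

```bash
python3 -m pendant '[[[0,0,0],[0,0,0],0],[[0,0,-0.006],[0,0,0],0],[[0,0,-0.018],[0,0,0],0],[[0,0,-0.035],[0,0,0],0],[[0,0,-0.055],[0,0,0],0],[[0,0,-0.075],[0,0,0],0],[[0,0,-0.092],[0,0,0],0],[[0,0,-0.102],[0,0,0],0],[[0,0,-0.105],[0,0,0],0],[[0,0,-0.105],[0,0,0],0]]'
python3 -m pendant '[[[0,-0.002,-0.003],[-0.03,0,0],0],[[0.004,-0.004,-0.006],[-0.1,0,0],0],[[0.012,-0.006,-0.01],[-0.18,0,0],0],[[0.024,-0.008,-0.014],[-0.26,0,0],0],[[0.039,-0.01,-0.018],[-0.34,0,0],0],[[0.056,-0.012,-0.021],[-0.42,0,0],0],[[0.073,-0.0123,-0.024],[-0.48,0,0],0],[[0.09,-0.0123,-0.0241],[-0.51,0,0],0],[[0.105,-0.0123,-0.0241],[-0.5236,0,0],0],[[0.117,-0.0123,-0.0241],[-0.5236,0,0],0]]'
python3 s.py; python3 -c "
from g import *
to(sock([0,0,300]),Rtool)"
```

```text
time: 14.28
tool_pos: [470.0, 11.4, 320.8]
tcp_rot: [3.139, -0.0, 1.547]
contact_force: [0.5, -0.0, -2.9]
grip_width: 13.8
time: 15.12
tool_pos: [459.7, 129.6, 343.0]
tcp_rot: [2.619, -0.0, 1.547]
contact_force: [-0.1, -0.9, -3.6]
grip_width: 13.5
sock [ -1.3 -27.  299.5] rot [ 0.0009  0.0007 -0.0007] F [-1.8 -0.9 -3.1] M [-0.08  0.57 -0.01] 13.52195364313313
shift [0.027, 0.0013, -0.0005] rot [-0.0009, -0.0007, 0.0007] rows 0.6
```

```bash
python3 -m pendant '[[[0.009,0.0005,0],[0,0,0],0],[[0.016,0.001,0],[0,0,0],0],[[0.021,0.0013,0],[0,0,0],0],[[0.025,0.0013,0],[0,0,0],0],[[0.027,0.0013,0],[0,0,0],0],[[0.027,0.0013,0.004],[0,0,0],0],[[0.027,0.0013,0.014],[0,0,0],0],[[0.027,0.0013,0.028],[0,0,0],0],[[0.027,0.0013,0.04],[0,0,0],0],[[0.027,0.0013,0.044],[0,0,0],0]]'; python3 s.py
python3 -m pendant '[[[0,0,0],[0,0,0],0],[[0,0,0],[0,0,0],0]]'; python3 s.py
```

```text
time: 15.95
tool_pos: [484.8, 154.6, 304.7]
tcp_rot: [2.619, 0.0, 1.546]
contact_force: [0.4, -0.6, -1.6]
grip_width: 13.6
sock [  0.8  -1.4 254. ] rot [ 0.0014 -0.0003  0.0004] F [-0.4 -0.6 -1.6] M [-0.06  0.63 -0.01] 13.580869214755763
time: 16.12
tool_pos: [484.5, 154.9, 306.5]
tcp_rot: [2.617, -0.0, 1.546]
contact_force: [-0.4, -0.4, -1.5]
grip_width: 13.5
sock [  1.4  -1.1 255.8] rot [-0.0006  0.0003  0.0002] F [-1.1 -0.4 -1.1] M [-0.04  0.57 -0.01] 13.54568718944368
```

```bash
python3 -m pendant '[[[0.001,-0.001,0.004],[0,0,0],0],[[0.001,-0.001,0.008],[0,0,0],0],[[0.001,-0.001,0.012],[0,0,0],0],[[0.001,-0.001,0.016],[0,0,0],0],[[0.001,-0.001,0.016],[0,0,0],0]]'; python3 s.py
python3 -m pendant '[[[0,0,0.003],[0,0,0],0],[[0,0,0.006],[0,0,0],0],[[0,0,0.006],[0,0,0],0]]'; python3 s.py
```

```text
time: 16.53
tool_pos: [491.4, 157.5, 293.8]
tcp_rot: [2.613, -0.003, 1.548]
contact_force: [-8.3, 8.7, 7.8]
grip_width: 13.5
sock [  0.9   1.6 241.3] rot [-0.0051  0.0036 -0.0002] F [-3.5  8.5 11. ] M [1.13 0.95 0.55] 13.498564663315829
time: 16.78
tool_pos: [493.7, 159.2, 289.8]
tcp_rot: [2.611, -0.006, 1.55]
contact_force: [-18.8, 20.6, 18.5]
grip_width: 13.7
sock [  0.8   3.4 236.8] rot [-0.0073  0.0067 -0.0005] F [-7.5 20.1 25.7] M [2.77 1.76 1.5 ] 13.700101359809713
```

Same contact again: the force resolves to the -y chamfer. So the pocket really sits a few mm more to +y than my aim, and the weak pivot grip lets the block tilt. I'll re-level on the worktop, re-grip, and aim about 3 mm further +y, descending in touch-sensed steps.

```bash
python3 -m pendant '[[[0,0,-0.03],[0,0,0],0],[[0,0,-0.06],[0,0,0],0],[[0,0,-0.085],[0,0,0],0],[[0,0,-0.09],[0,0,0],0],[[0,0,-0.09],[0,0,0],0]]'; python3 -c "
from g import *
to((470,20,330),down(1.5464))"
```

```text
time: 17.2
tool_pos: [449.3, 157.1, 366.8]
tcp_rot: [2.612, -0.002, 1.547]
contact_force: [0.2, -0.6, -1.7]
grip_width: 13.9
shift [-0.1367, 0.0022, 0.0437] rot [0.5293, -0.0017, 0.0004] rows 4.2
```

```bash
python3 -m pendant '[[[-0.02,0.001,0],[0.05,0,0],0],[[-0.045,0.001,0.006],[0.15,0,0],0],[[-0.07,0.002,0.015],[0.25,0,0],0],[[-0.095,0.002,0.022],[0.35,0,0],0],[[-0.12,0.002,0.03],[0.45,0,0],0],[[-0.13,0.002,0.036],[0.529,0,0],0],[[-0.1367,0.0022,0.0437],[0.529,0,0],0],[[-0.1367,0.0022,0.0437],[0.529,0,0],0],[[-0.1367,0.0022,0.0437],[0.529,0,0],0]]'
python3 -m pendant '[[[0,0,0.03],[0,0,0],0],[[0,0,0.06],[0,0,0],0],[[0,0,0.09],[0,0,0],0],[[0,0,0.106],[0,0,0],0],[[0,0,0.11],[0,0,0],0],[[0,0,0.114],[0,0,0],0],[[0,0,0.115],[0,0,0],0],[[0,0,0.115],[0,0,0],0.03],[[0,0,0.115],[0,0,0],0.05],[[0,0,0.115],[0,0,0],0.05]]'
```

```text
time: 17.95
tool_pos: [470.2, 19.7, 327.2]
tcp_rot: [-3.138, -0.001, 1.546]
contact_force: [-0.5, 0.7, -2.4]
grip_width: 13.8
time: 18.78
tool_pos: [469.8, 20.5, 214.3]
tcp_rot: [-3.141, -0.001, 1.548]
contact_force: [0.5, 0.5, 0.5]
grip_width: 29.5
```

```bash
python3 -m pendant '[[[0,0,-0.03],[0,0,0],0.0918],[[0,0,-0.07],[0,0,0],0.0918],[[0,0,-0.085],[0,0,0],0.0918],[[-0.04,0,-0.085],[0,0,0],0.0918],[[-0.08,0,-0.085],[0,0,0],0.0918],[[-0.12,0,-0.085],[0,0,0],0.0918],[[-0.16,0,-0.085],[0,0,0],0.0918],[[-0.2,0,-0.085],[0,0,0],0.0918],[[-0.2,0,-0.085],[0,0,0],0.0918]]'
cat > mt.py <<'E'
from g import *
import pickle
a0,b0=pickle.load(open('c2.pkl','rb')); b=cam('side')
up=lambda im:cv2.resize(cv2.cvtColor(im,cv2.COLOR_RGB2GRAY),None,fx=8,fy=8,interpolation=cv2.INTER_CUBIC)
x0,y0,x1,y1=263,194,281,223; m=8
T=up(b0['color'][y0:y1,x0:x1]); I=up(b['color'][y0-m:y1+m,x0-m:x1+m])
_,v,_,l=cv2.minMaxLoc(cv2.matchTemplate(I,T,cv2.TM_CCOEFF_NORMED)); d=np.array(l)/8-m
p0=proj(b,[470.5,10.9,34])[0]; print('score',v,'px',d,'centre',onz(b,p0+d,34).round(1))
E
python3 mt.py; python3 -c "
from g import *
p,r,o=cur();print(p,o['tcp_rot'])"
```

```text
time: 19.53
tool_pos: [465.3, -185.7, 298.9]
tcp_rot: [-3.141, 0.003, 1.542]
contact_force: [0.1, -1.1, -0.3]
grip_width: 89.0
score 0.9774289727210999 px [1.    1.375] centre [467.6  16.5  34. ]
[ 465.09105651 -182.97069457  298.53433645] [-3.13964514e+00  5.72942258e-04  1.54213497e+00]
```

```bash
python3 -m pendant '[[[0.04,0,0],[0,0,0],0.0918],[[0.08,0,0],[0,0,0],0.0918],[[0.12,0,0],[0,0,0],0.0918],[[0.16,0,0],[0,0,0],0.0918],[[0.19,-0.001,0],[0,0,0],0.0918],[[0.1995,-0.0017,0],[0,0,-0.004],0.0918],[[0.1995,-0.0017,0.03],[0,0,-0.004],0.0918],[[0.1995,-0.0017,0.05],[0,0,-0.004],0.0918],[[0.1995,-0.0017,0.06],[0,0,-0.004],0.0918],[[0.1995,-0.0017,0.06],[0,0,-0.004],0.06]]'
python3 -c "
from g import *
to((469,16.5,214.5),down(1.5464))"
```

```text
time: 20.42
tool_pos: [466.9, 20.3, 236.6]
tcp_rot: [-3.134, -0.001, 1.552]
contact_force: [-1.0, -0.2, -0.7]
grip_width: 88.6
shift [-0.0038, 0.0024, 0.0221] rot [-0.008, -0.0011, 0.006] rows 0.5
```

```bash
python3 -m pendant '[[[-0.0038,0.002,0.01],[-0.004,0,0.005],0.06],[[-0.0038,0.002,0.018],[-0.004,0,0.005],0.06],[[-0.0038,0.002,0.0215],[-0.004,0,0.005],0.06],[[-0.0038,0.002,0.0215],[-0.004,0,0.005],0.06],[[-0.0038,0.002,0.0215],[-0.004,0,0.005],0.03],[[-0.0038,0.002,0.0215],[-0.004,0,0.005],0],[[-0.0038,0.002,0.0215],[-0.004,0,0.005],0],[[-0.0038,0.002,0.0215],[-0.004,0,0.005],0],[[-0.0038,0.002,0.0215],[-0.004,0,0.005],0],[[-0.0038,0.002,0.0215],[-0.004,0,0.005],0]]'
python3 -m pendant '[[[0,0,0],[0,0,0],0],[[0,0,0],[0,0,0],0],[[0,0,0],[0,0,0],0],[[0,0,-0.006],[0,0,0],0],[[0,0,-0.02],[0,0,0],0],[[0,0,-0.04],[0,0,0],0],[[0,0,-0.065],[0,0,0],0],[[0,0,-0.09],[0,0,0],0],[[0,0,-0.105],[0,0,0],0],[[0,0,-0.105],[0,0,0],0]]'
python3 -c "
from g import *
to(sock([0,3,300]),Rtool)"
```

```text
time: 21.25
tool_pos: [469.8, 15.5, 217.1]
tcp_rot: [3.141, -0.001, 1.546]
contact_force: [1.5, -0.1, 0.3]
grip_width: 24.1
time: 22.08
tool_pos: [470.4, 15.4, 325.3]
tcp_rot: [3.135, 0.0, 1.546]
contact_force: [1.5, 0.2, -2.0]
grip_width: 14.0
shift [0.1439, -0.0126, -0.0189] rot [-0.5169, 0.0002, -0.0006] rows 4.1
```

```bash
python3 -m pendant '[[[0,-0.002,-0.003],[-0.03,0,0],0],[[0.004,-0.004,-0.006],[-0.1,0,0],0],[[0.012,-0.006,-0.01],[-0.18,0,0],0],[[0.024,-0.008,-0.014],[-0.26,0,0],0],[[0.039,-0.01,-0.017],[-0.34,0,0],0],[[0.056,-0.012,-0.018],[-0.42,0,0],0],[[0.073,-0.0126,-0.0189],[-0.47,0,0],0],[[0.09,-0.0126,-0.0189],[-0.5,0,0],0],[[0.107,-0.0126,-0.0189],[-0.5169,0,0],0],[[0.121,-0.0126,-0.0189],[-0.5169,0,0],0]]'
python3 -m pendant '[[[0.01,0,0],[0,0,0],0],[[0.016,0,0],[0,0,0],0],[[0.02,0,0],[0,0,0],0],[[0.022,0,0],[0,0,0],0],[[0.0225,0,0.004],[0,0,0],0],[[0.0225,0,0.014],[0,0,0],0],[[0.0225,0,0.028],[0,0,0],0],[[0.0225,0,0.038],[0,0,0],0],[[0.0225,0,0.042],[0,0,0],0],[[0.0225,0,0.042],[0,0,0],0]]'; python3 s.py
```

```text
time: 22.92
tool_pos: [459.3, 137.7, 339.6]
tcp_rot: [2.626, -0.0, 1.546]
contact_force: [0.4, -0.4, -3.5]
grip_width: 13.9
time: 23.75
tool_pos: [481.8, 158.2, 303.0]
tcp_rot: [2.627, 0.0, 1.545]
contact_force: [-0.4, -0.2, -2.0]
grip_width: 13.7
sock [ -2.8   2.1 254.1] rot [ 0.0091 -0.0008  0.0013] F [-1.3 -0.2 -1.5] M [-0.07  0.56  0.01] 13.660026026330407
```

```bash
python3 -m pendant '[[[0.001,0.0015,0],[-0.005,0,0],0],[[0.001,0.0028,0],[-0.009,0,0],0],[[0.001,0.0028,0.003],[-0.009,0,0],0],[[0.001,0.0028,0.003],[-0.009,0,0],0]]'; python3 s.py
python3 -m pendant '[[[0,0,0.003],[0,0,0],0],[[0,0,0.005],[0,0,0],0],[[0,0,0.005],[0,0,0],0]]'; python3 s.py
```

```text
time: 24.08
tool_pos: [485.6, 159.7, 303.4]
tcp_rot: [2.615, -0.001, 1.546]
contact_force: [0.4, -0.4, -2.5]
grip_width: 13.7
sock [  0.7   3.7 252.6] rot [-0.0033  0.0004  0.0009] F [-0.9 -0.4 -2.4] M [-0.06  0.58  0.  ] 13.70877850490991
time: 24.33
tool_pos: [488.0, 159.6, 298.9]
tcp_rot: [2.615, -0.001, 1.546]
contact_force: [-1.8, 0.2, -0.8]
grip_width: 13.6
sock [  0.5   3.6 247.5] rot [-0.0028  0.0003  0.0009] F [-2.   0.2  0.2] M [-0.03  0.58  0.06] 13.634403084977729
```

```bash
python3 -m pendant '[[[0,0,0.002],[0,0,0],0],[[0,0,0.003],[0,0,0],0],[[0,0,0.003],[0,0,0],0]]'; python3 s.py
```

```text
time: 24.58
tool_pos: [488.9, 158.8, 297.4]
tcp_rot: [2.615, 0.001, 1.545]
contact_force: [-11.6, -6.3, 11.9]
grip_width: 13.8
sock [  0.6   2.8 245.7] rot [-0.0026 -0.0014  0.0008] F [-3.9 -6.6 16. ] M [-1.01  1.   -0.49] 13.770441804919294
```

Now it touches the +y side, so the pocket centre is bracketed at tool y of about +0.7. Backing off and shifting there.

```bash
python3 -m pendant '[[[0,0,-0.003],[0,0,0],0],[[-0.0015,-0.0005,-0.004],[0,0,0],0],[[-0.0028,-0.0006,-0.004],[0,0,0],0],[[-0.0028,-0.0006,-0.004],[0,0,0],0]]'; python3 s.py
python3 -m pendant '[[[0,0,0.002],[0,0,0],0],[[0,0,0.004],[0,0,0],0],[[0,0,0.005],[0,0,0],0],[[0,0,0.005],[0,0,0],0]]'; python3 s.py
```

```text
time: 24.92
tool_pos: [486.8, 156.6, 299.3]
tcp_rot: [2.616, -0.001, 1.546]
contact_force: [-0.3, -0.1, -2.5]
grip_width: 13.8
sock [ -0.3   0.7 248.4] rot [-0.0022  0.0001  0.0009] F [-1.5 -0.1 -2. ] M [-0.07  0.57  0.03] 13.774588639848128
time: 25.25
tool_pos: [489.5, 156.7, 294.6]
tcp_rot: [2.616, -0.0, 1.546]
contact_force: [-0.5, -0.6, -1.9]
grip_width: 13.8
sock [ -0.3   0.8 243. ] rot [-0.0017  0.0001  0.0008] F [-1.4 -0.6 -1.4] M [-0.07  0.55  0.03] 13.762990263527449
```

No contact at 243, deeper than before. Continuing.

```bash
python3 -m pendant '[[[0,0,0.002],[0,0,0],0],[[0,0,0.004],[0,0,0],0],[[0,0,0.004],[0,0,0],0]]'; python3 s.py
```

```text
time: 25.5
tool_pos: [491.5, 156.7, 291.3]
tcp_rot: [2.616, -0.001, 1.546]
contact_force: [0.5, -0.6, -2.3]
grip_width: 13.8
sock [-2.000e-01  8.000e-01  2.391e+02] rot [-0.002   0.0001  0.0008] F [-0.8 -0.6 -2.3] M [-0.1   0.57 -0.04] 13.78409457523402
```

```bash
python3 -m pendant '[[[0,0,0.002],[0,0,0],0],[[0,0,0.004],[0,0,0],0],[[0,0,0.004],[0,0,0],0]]'; python3 s.py
```

```text
time: 25.75
tool_pos: [493.5, 156.6, 287.9]
tcp_rot: [2.616, -0.001, 1.546]
contact_force: [-0.2, 1.0, -2.6]
grip_width: 13.8
sock [-2.000e-01  8.000e-01  2.352e+02] rot [-0.0022  0.0001  0.0009] F [-1.5  1.  -2.1] M [-0.05  0.59  0.03] 13.755458310164105
```

It's inside the pocket and moving freely. Lowering to the floor (about z = 217).

```bash
python3 -m pendant '[[[0,0,0.004],[0,0,0],0],[[0,0,0.008],[0,0,0],0],[[0,0,0.012],[0,0,0],0],[[0,0,0.014],[0,0,0],0],[[0,0,0.014],[0,0,0],0]]'; python3 s.py
```

```text
time: 26.17
tool_pos: [500.6, 156.4, 275.4]
tcp_rot: [2.616, -0.0, 1.546]
contact_force: [-0.6, 0.4, -2.2]
grip_width: 14.1
sock [ -0.3   0.7 220.9] rot [-0.0015 -0.0001  0.0009] F [-1.7  0.4 -1.6] M [-0.14  0.55  0.01] 14.07243488057031
```

```bash
python3 -m pendant '[[[0,0,0.002],[0,0,0],0],[[0,0,0.004],[0,0,0],0],[[0,0,0.005],[0,0,0],0],[[0,0,0.005],[0,0,0],0]]'; python3 s.py
```

```text
time: 26.5
tool_pos: [502.9, 156.5, 271.9]
tcp_rot: [2.615, -0.001, 1.546]
contact_force: [-0.7, 0.3, -0.2]
grip_width: 13.7
sock [ -0.    0.9 216.6] rot [-0.0026  0.0002  0.0008] F [-0.7  0.3  0.2] M [-0.09  0.63 -0.04] 13.700836467609522
```

Nearly at the floor. I'll press a little more and then release.

```bash
python3 -m pendant '[[[0,0,0.0015],[0,0,0],0],[[0,0,0.003],[0,0,0],0],[[0,0,0.003],[0,0,0],0]]'; python3 s.py
python3 -m pendant '[[[0,0,-0.002],[0,0,0],0],[[0,0,-0.002],[0,0,0],0.03],[[0,0,-0.002],[0,0,0],0.04],[[0,0,-0.002],[0,0,0],0.04],[[0,0,-0.002],[0,0,0],0.04],[[0,0,-0.002],[0,0,0],0.04]]'; python3 s.py
```

```text
time: 26.75
tool_pos: [503.7, 157.5, 270.4]
tcp_rot: [2.614, -0.002, 1.547]
contact_force: [-11.6, 7.8, 11.1]
grip_width: 13.9
sock [-2.00e-01  1.90e+00  2.15e+02] rot [-0.0042  0.0019  0.0004] F [-4.6  7.6 15.5] M [0.8  1.33 0.48] 13.935782427129247
time: 27.25
tool_pos: [503.7, 156.2, 270.9]
tcp_rot: [2.615, -0.001, 1.546]
contact_force: [-0.2, 1.1, -0.3]
grip_width: 38.7
sock [1.000e-01 7.000e-01 2.154e+02] rot [-0.0028  0.0001  0.0011] F [-0.3  1.1 -0.2] M [-0.06  0.38 -0.01] 38.72909258490796
```

Seated and released. Withdrawing, then planning the lever push with closed fingers behind the knob along its arc.

```bash
python3 -m pendant '[[[0,0,-0.015],[0,0,0],0.04],[[0,0,-0.04],[0,0,0],0.04],[[0,0,-0.07],[0,0,0],0.03],[[0,0,-0.09],[0,0,0],0],[[0,0,-0.09],[0,0,0],0],[[0,0,-0.09],[0,0,0],0]]'
cat > lev.py <<'E'
from g import *
def pose(th,back=0,z=226,y0=1.5):
    c=np.array([-14.5,-47+y0])+88*np.array([-np.sin(th),np.cos(th)])-(26+back)*np.array([np.cos(th),np.sin(th)])
    return sock([c[0],c[1],z]), Rs*R.from_euler('z',th)*Rs.inv()*Rtool
def rows(ths,start=None,back=0):
    p0,R0=cur()[:2] if start is None else start
    for th in ths:
        p,r=pose(th,back); t=R0.inv().apply(p-p0)/1000; w=(R0.inv()*r).as_rotvec(); print(round(th,2),t.round(4).tolist(),w.round(3).tolist())
E
python3 - <<'E'
from lev import *
p,r=pose(1.24,12,300); to(p,r)
p0,R0=cur()[:2]; print(Rs.inv().apply(p-O)); 
E
```

```text
time: 27.75
tool_pos: [458.2, 157.5, 349.7]
tcp_rot: [2.613, -0.001, 1.546]
contact_force: [0.2, 1.3, -0.1]
grip_width: 17.9
shift [-0.0538, -0.1102, 0.0057] rot [0.0049, 0.0025, -1.2411] rows 9.9
[-110.07125076  -52.85771895  300.        ]
```

```bash
python3 - <<'E'
from lev import *
p,r=pose(1.24,12,265); to(p,r)
E
```

```text
shift [-0.0538, -0.1104, 0.0407] rot [0.0049, 0.0025, -1.2411] rows 9.9
```

```bash
python3 -m pendant '[[[-0.0538,-0.1104,0.0407],[0.005,0.0025,-1.2411],0],[[-0.0538,-0.1104,0.0407],[0.005,0.0025,-1.2411],0],[[-0.0538,-0.1104,0.0407],[0.005,0.0025,-1.2411],0],[[-0.0538,-0.1104,0.0407],[0.005,0.0025,-1.2411],0],[[-0.0538,-0.1104,0.0407],[0.005,0.0025,-1.2411],0],[[-0.0538,-0.1104,0.0407],[0.005,0.0025,-1.2411],0],[[-0.0538,-0.1104,0.0407],[0.005,0.0025,-1.2411],0],[[-0.0538,-0.1104,0.0407],[0.005,0.0025,-1.2411],0],[[-0.0538,-0.1104,0.0407],[0.005,0.0025,-1.2411],0],[[-0.0538,-0.1104,0.0407],[0.005,0.0025,-1.2411],0]]'
python3 s.py; python3 - <<'E'
from lev import *
p,r=pose(1.24,12,226); to(p,r)
c=cam('side'); k=(c['color'].astype(int).max(2)<35).astype(np.uint8)
f=proj(c,sock([-97,-19,54]))[0].astype(int); print('exp knob',f)
kk=k[f[1]-12:f[1]+13,f[0]-12:f[0]+13]; ys,xs=np.nonzero(kk); print(len(xs),xs.mean()+f[0]-12,ys.mean()+f[1]-12)
# baseline
E
```

```text
time: 28.58
tool_pos: [390.5, 113.6, 281.4]
tcp_rot: [2.986, 0.459, 2.74]
contact_force: [0.2, 0.6, -0.4]
grip_width: 0.4
sock [-91.7 -44.7 280.5] rot [ 0.0462  0.01   -1.2348] F [-0.   0.6 -0.4] M [0.02 0.28 0.02] 0.38494540826134804
shift [0.0128, -0.0122, 0.0554] rot [-0.0298, -0.0328, -0.005] rows 1.4
exp knob [260 228]
34 261.0 229.5
```

```bash
python3 -m pendant '[[[0.0128,-0.0122,0.01],[-0.03,-0.033,-0.005],0],[[0.0128,-0.0122,0.015],[-0.03,-0.033,-0.005],0],[[0.0128,-0.0122,0.035],[-0.03,-0.033,-0.005],0],[[0.0128,-0.0122,0.05],[-0.03,-0.033,-0.005],0],[[0.0128,-0.0122,0.0554],[-0.03,-0.033,-0.005],0],[[0.0128,-0.0122,0.0554],[-0.03,-0.033,-0.005],0]]'
python3 s.py; python3 - <<'E'
from lev import *
rows([1.24,1.14,1.04,.94,.84,.74,.64,.54])
E
```

```text
time: 29.13
tool_pos: [420.8, 122.4, 270.1]
tcp_rot: [2.991, 0.459, 2.737]
contact_force: [-1.2, -0.1, 0.7]
grip_width: 0.4
sock [-71.3 -35.2 255.7] rot [ 0.0513  0.0064 -1.2316] F [-0.7 -0.2  1.2] M [-0.02  0.32 -0.  ] 0.40494294104837136
1.24 [0.0298, -0.0165, 0.0313] [-0.036, -0.033, -0.008]
1.14 [0.032, -0.0076, 0.0311] [-0.037, -0.031, 0.092]
1.04 [0.0334, 0.0015, 0.0308] [-0.039, -0.029, 0.192]
0.94 [0.0338, 0.0106, 0.0305] [-0.04, -0.027, 0.292]
0.84 [0.0333, 0.0198, 0.0301] [-0.042, -0.025, 0.392]
0.74 [0.0319, 0.0288, 0.0298] [-0.043, -0.023, 0.492]
0.64 [0.0296, 0.0377, 0.0294] [-0.044, -0.021, 0.592]
0.54 [0.0264, 0.0463, 0.029] [-0.046, -0.019, 0.692]
```

```bash
python3 -c "
from g import *
o=get_obs();print(np.round(o['joint_positions'],3),np.round(o['dq'],2))"
```

```text
[ 0.14   0.3    2.104 -0.359  0.283 -0.739] [ 0.01  0.   -0.   -0.01  0.01  0.  ]
```

Joint 5 is at its lower limit, so the full 30° tilt can't be used that close in. I'll use a steeper tool (10–20° tilt) for the lever push.

```bash
cat > lev.py <<'E'
from g import *
def pose(th,back=0,h=20,y0=1.5,al=None):
    if al is None: al=10+10*(1.24-th)/1.24
    c=np.array([-14.5,-47+y0])+88*np.array([-np.sin(th),np.cos(th)])-(26+back)*np.array([np.cos(th),np.sin(th)])
    Ra=Rp*R.from_euler('y',-np.radians(al)); r=Ra*R.from_euler('z',th)*Ra.inv()*Ra*R.from_matrix(np.array([[0,1,0],[1,0,0],[0,0,-1.]]))
    return sock([c[0],c[1],32+h])-178*r.apply([0,0,1]), r
def rows(ths,back=0,h=20):
    p0,R0=cur()[:2]
    for th in ths:
        p,r=pose(th,back,h); t=R0.inv().apply(p-p0)/1000; w=(R0.inv()*r).as_rotvec(); print(round(th,2),t.round(4).tolist(),w.round(3).tolist())
def tip():
    p,r,o=cur(); print('tip',Rs.inv().apply(p+178*r.apply([0,0,1])-O).round(1)-[0,0,32],'q',np.round(o['joint_positions'],2),'F',Rs.inv().apply(o['contact_force']).round(1))
E
python3 - <<'E'
from lev import *
tip()
for h in (60,20):
  p,r=pose(1.24,14,h);print(p); to(p,r)
E
```

```text
tip [-78.9 -39.2  45.9] q [ 0.14  0.3   2.1  -0.36  0.28 -0.74] F [-0.7 -0.2  1.2]
[437.11103121 102.40945159 283.90969552]
shift [-0.0266, -0.0115, -0.004] rot [0.0793, 0.2967, -0.0121] rows 2.5
[457.1050779  101.92150001 249.26867937]
shift [-0.0279, -0.01, 0.036] rot [0.0793, 0.2967, -0.0121] rows 2.5
```

```bash
python3 -m pendant '[[[-0.01,-0.004,-0.004],[0.03,0.1,0],0],[[-0.0266,-0.0115,-0.004],[0.0793,0.2967,-0.012],0],[[-0.0266,-0.0115,-0.004],[0.0793,0.2967,-0.012],0],[[-0.0266,-0.0115,-0.004],[0.0793,0.2967,-0.012],0],[[-0.0266,-0.0115,-0.004],[0.0793,0.2967,-0.012],0]]'
python3 - <<'E'
from lev import *
tip()
p,r=pose(1.24,14,60);to(p,r)
p,r=pose(1.24,14,20);to(p,r)
E
```

```text
time: 29.55
tool_pos: [436.4, 102.1, 284.5]
tcp_rot: [3.084, 0.168, 2.781]
contact_force: [-0.4, 0.0, 0.2]
grip_width: 0.3
tip [-110.4  -55.3   60.6] q [ 0.06  0.32  1.96 -0.03  0.69 -1.13] F [-0.2  0.   0.4]
shift [-0.0004, 0.0005, 0.0007] rot [-0.0001, 0.0035, -0.0001] rows 0.0
shift [-0.0132, 0.005, 0.0383] rot [-0.0001, 0.0035, -0.0001] rows 1.0
```

Reached. Descending behind the knob and generating the arc rows.

```bash
python3 -m pendant '[[[-0.005,0.002,0.015],[0,0.003,0],0],[[-0.01,0.004,0.03],[0,0.003,0],0],[[-0.0132,0.005,0.038],[0,0.003,0],0],[[-0.0132,0.005,0.038],[0,0.003,0],0]]'
python3 - <<'E'
from lev import *
tip()
rows([1.24,1.18,1.12,1.06,1.0,.94,.88,.82])
E
```

```text
time: 29.88
tool_pos: [456.6, 102.4, 248.3]
tcp_rot: [3.086, 0.162, 2.784]
contact_force: [-0.3, -0.3, 1.0]
grip_width: 0.3
tip [-112.2  -54.3   19.6] q [ 0.06  0.41  1.94 -0.03  0.62 -1.14] F [ 0.2 -0.3  1. ]
1.24 [-0.0006, 0.0137, -0.0025] [-0.001, -0.003, 0.002]
1.18 [0.0023, 0.0185, -0.0026] [-0.004, -0.011, 0.062]
1.12 [0.0048, 0.0234, -0.0028] [-0.008, -0.018, 0.122]
1.06 [0.007, 0.0283, -0.0032] [-0.012, -0.026, 0.182]
1.0 [0.0089, 0.0333, -0.0036] [-0.016, -0.033, 0.242]
0.94 [0.0105, 0.0383, -0.0041] [-0.021, -0.04, 0.302]
0.88 [0.0118, 0.0433, -0.0047] [-0.026, -0.047, 0.362]
0.82 [0.0128, 0.0482, -0.0054] [-0.032, -0.054, 0.422]
```

```bash
python3 -m pendant '[[[0,0.007,-0.001],[0,0,0],0],[[-0.0006,0.0137,-0.0025],[0,-0.003,0.002],0],[[0.0023,0.0185,-0.0026],[-0.004,-0.011,0.062],0],[[0.0048,0.0234,-0.0028],[-0.008,-0.018,0.122],0],[[0.007,0.0283,-0.0032],[-0.012,-0.026,0.182],0],[[0.0089,0.0333,-0.0036],[-0.016,-0.033,0.242],0],[[0.0105,0.0383,-0.0041],[-0.021,-0.04,0.302],0],[[0.0118,0.0433,-0.0047],[-0.026,-0.047,0.362],0],[[0.0128,0.0482,-0.0054],[-0.032,-0.054,0.422],0]]'
python3 - <<'E'
from lev import *
tip()
rows([.76,.7,.64,.58,.52,.46,.4,.34])
c=cam('side'); k=(c['color'].astype(int).max(2)<35).astype(np.uint8)
for th in(1.24,.9,.82):
    f=proj(c,sock([-14.5-88*np.sin(th),-45.5+88*np.cos(th),54]))[0].astype(int)
    kk=k[f[1]-6:f[1]+7,f[0]-6:f[0]+7]; ys,xs=np.nonzero(kk); print(th,f,len(xs),xs.mean()+f[0]-6 if len(xs) else 0,ys.mean()+f[1]-6 if len(xs) else 0)
E
```

```text
time: 30.63
tool_pos: [460.6, 152.8, 256.8]
tcp_rot: [2.977, 0.172, 2.349]
contact_force: [-1.3, -1.7, 0.2]
grip_width: 0.3
tip [-94.4  -3.7  21.9] q [ 0.18  0.41  1.91 -0.08  0.59 -0.55] F [-1.  -1.7  0.8]
0.76 [0.0028, 0.0031, 0.0017] [-0.003, -0.004, 0.057]
0.7 [0.0051, 0.0074, 0.0009] [-0.009, -0.009, 0.117]
0.64 [0.007, 0.0117, 0.0001] [-0.016, -0.015, 0.177]
0.58 [0.0087, 0.0161, -0.0009] [-0.023, -0.02, 0.237]
0.52 [0.01, 0.0205, -0.0019] [-0.03, -0.024, 0.297]
0.46 [0.011, 0.0248, -0.0029] [-0.038, -0.029, 0.357]
0.4 [0.0116, 0.0292, -0.004] [-0.045, -0.032, 0.417]
0.34 [0.012, 0.0334, -0.0051] [-0.054, -0.036, 0.477]
1.24 [260 228] 16 255.875 228.875
0.9 [254 234] 19 253.0 233.1578947368421
0.82 [253 235] 14 253.71428571428572 235.0
```

```bash
python3 -m pendant '[[[0.0028,0.0031,0.0017],[-0.003,-0.004,0.057],0],[[0.0051,0.0074,0.0009],[-0.009,-0.009,0.117],0],[[0.007,0.0117,0],[-0.016,-0.015,0.177],0],[[0.0087,0.0161,-0.001],[-0.023,-0.02,0.237],0],[[0.01,0.0205,-0.002],[-0.03,-0.024,0.297],0],[[0.011,0.0248,-0.003],[-0.038,-0.029,0.357],0],[[0.0116,0.0292,-0.004],[-0.045,-0.032,0.417],0],[[0.012,0.0334,-0.005],[-0.054,-0.036,0.477],0]]'
python3 - <<'E'
from lev import *
tip()
rows([.28,.22,.16,.1,.05,0,-.03])
E
```

```text
time: 31.35
tool_pos: [473.7, 184.8, 264.6]
tcp_rot: [2.858, 0.099, 1.873]
contact_force: [-1.6, -1.2, -0.3]
grip_width: 0.4
tip [-69.   28.5  19.7] q [ 0.24  0.43  1.86 -0.15  0.57  0.04] F [-1.5 -1.2  0.5]
0.28 [0.0021, 0.0042, -0.0015] [-0.009, -0.003, 0.061]
0.22 [0.0037, 0.0081, -0.0025] [-0.017, -0.005, 0.121]
0.16 [0.005, 0.012, -0.0035] [-0.026, -0.006, 0.181]
0.1 [0.006, 0.016, -0.0046] [-0.034, -0.008, 0.241]
0.05 [0.0065, 0.0193, -0.0055] [-0.041, -0.008, 0.291]
0 [0.0069, 0.0226, -0.0064] [-0.048, -0.008, 0.341]
-0.03 [0.0069, 0.0246, -0.007] [-0.053, -0.008, 0.371]
```

```bash
python3 -m pendant '[[[0.0021,0.0042,-0.0015],[-0.009,-0.003,0.061],0],[[0.0037,0.0081,-0.0025],[-0.017,-0.005,0.121],0],[[0.005,0.012,-0.0035],[-0.026,-0.006,0.181],0],[[0.006,0.016,-0.0046],[-0.034,-0.008,0.241],0],[[0.0065,0.0193,-0.0055],[-0.041,-0.008,0.291],0],[[0.0069,0.0226,-0.0064],[-0.048,-0.008,0.341],0],[[0.0069,0.0226,-0.0064],[-0.048,-0.008,0.341],0]]'
python3 - <<'E'
from lev import *
tip()
E
python3 -m pendant '[[[0,0.002,-0.0005],[0,0,0],0],[[0,0.003,-0.001],[0,0,0],0],[[0,0.003,-0.001],[0,0,0],0]]'
python3 -c "
from lev import *
tip()"
```

```text
time: 31.93
tool_pos: [490.5, 198.5, 276.4]
tcp_rot: [2.792, -0.0, 1.548]
contact_force: [-1.0, 0.3, 1.2]
grip_width: 0.4
tip [-40.2  42.7  20. ] q [ 0.27  0.43  1.81 -0.18  0.57  0.43] F [-0.3  0.3  1.5]
time: 32.18
tool_pos: [491.9, 198.2, 277.0]
tcp_rot: [2.797, 0.001, 1.55]
contact_force: [-4.7, 3.2, -1.5]
grip_width: 0.7
tip [-39.6  42.4  19.9] q [ 0.26  0.44  1.81 -0.18  0.57  0.42] F [-4.9  3.1  1.1]
```

```bash
python3 -m pendant '[[[0,0.002,-0.0005],[0,0,0],0],[[0,0.004,-0.001],[0,0,0],0],[[0,0.004,-0.001],[0,0,0],0],[[0,0.004,-0.001],[0,0,0],0]]'
python3 -c "
from lev import *
tip()"
```

```text
time: 32.52
tool_pos: [493.5, 198.3, 277.7]
tcp_rot: [2.804, 0.002, 1.55]
contact_force: [-11.7, 5.7, -3.6]
grip_width: 0.6
tip [-39.   42.3  19.9] q [ 0.26  0.44  1.8  -0.17  0.59  0.41] F [-12.1   5.4   2.8]
```

The lever is hard against its stop: force rises with no motion. Backing off, lifting, then a numeric and visual check.

```bash
python3 -m pendant '[[[0,-0.015,0],[0,0,0],0],[[0,-0.04,0],[0,0,0],0],[[0,-0.06,-0.03],[0,0,0],0],[[0,-0.08,-0.06],[0,0,0],0],[[0,-0.08,-0.08],[0,0,0],0],[[0,-0.08,-0.08],[0,0,0],0]]'
python3 -c "
from lev import *
tip(); to((405,158,330),down(3.117))"
```

```text
time: 33.02
tool_pos: [393.2, 200.7, 331.4]
tcp_rot: [2.787, -0.002, 1.551]
contact_force: [2.1, 0.3, 0.2]
grip_width: 0.7
tip [-96.2  43.  116.1] q [ 0.34  0.21  1.97 -0.2   0.64  0.5 ] F [ 1.9  0.4 -0.9]
shift [-0.0425, 0.0114, 0.0056] rot [0.2796, 0.2758, -1.5484] rows 12.8
```

```bash
python3 -m pendant '[[[-0.0425,0.0114,0.0056],[0.2796,0.2758,-1.5484],0],[[-0.0425,0.0114,0.0056],[0.2796,0.2758,-1.5484],0],[[-0.0425,0.0114,0.0056],[0.2796,0.2758,-1.5484],0],[[-0.0425,0.0114,0.0056],[0.2796,0.2758,-1.5484],0],[[-0.0425,0.0114,0.0056],[0.2796,0.2758,-1.5484],0],[[-0.0425,0.0114,0.0056],[0.2796,0.2758,-1.5484],0],[[-0.0425,0.0114,0.0056],[0.2796,0.2758,-1.5484],0],[[-0.0425,0.0114,0.0056],[0.2796,0.2758,-1.5484],0],[[-0.0425,0.0114,0.0056],[0.2796,0.2758,-1.5484],0],[[-0.0425,0.0114,0.0056],[0.2796,0.2758,-1.5484],0]]'
python3 - <<'E'
from lev import *
to((405,158,330),down(3.117)); to((405,158,206),down(3.117))
a=cam('top');b=cam('side')
def crop(c,x,y,w,h,s):
    im=cv2.resize(c['color'][y:y+h,x:x+w,::-1],(w*s,h*s),interpolation=cv2.INTER_CUBIC)
    return (255*np.clip(im/190.,0,1)**.6).astype(np.uint8),(lambda W:tuple(int(v) for v in (proj(c,W)[0]-[x,y]+.5)*s))
A,f=crop(b,200,185,80,85,6);B,g=crop(a,180,120,60,100,5)
D=np.array([0,1.5,0])
for q in [(x,y,32) for x in(-24,24) for y in(-34,34)]: cv2.circle(A,f(sock(q+D)),2,(0,200,0),-1); cv2.circle(B,g(sock(q+D)),2,(0,200,0),-1)
for q in [(x,y,62) for x in(-7,7) for y in(-22,22)]: cv2.circle(A,f(sock(q+D)),2,(0,0,255),-1); cv2.circle(B,g(sock(q+D)),2,(0,0,255),-1)
for q in [(-14.5,-47,43),(-14.5,41,54)]: cv2.circle(A,f(sock(q+D)),2,(255,0,255),-1); cv2.circle(B,g(sock(q+D)),2,(255,0,255),-1)
im=np.zeros((600,800,3),np.uint8); im[:510,:480]=A; im[:500,490:790]=B
cv2.imwrite('pics/locked.png',im)
E
```

```text
time: 33.85
tool_pos: [406.4, 157.2, 326.2]
tcp_rot: [3.06, 0.052, 2.703]
contact_force: [0.1, -0.4, -0.0]
grip_width: 0.7
shift [0.0014, 0.0005, -0.0038] rot [0.0701, 0.0679, -0.4115] rows 3.4
shift [0.0078, -0.0097, 0.1196] rot [0.0701, 0.0679, -0.4115] rows 3.4
```

View pics/locked.png

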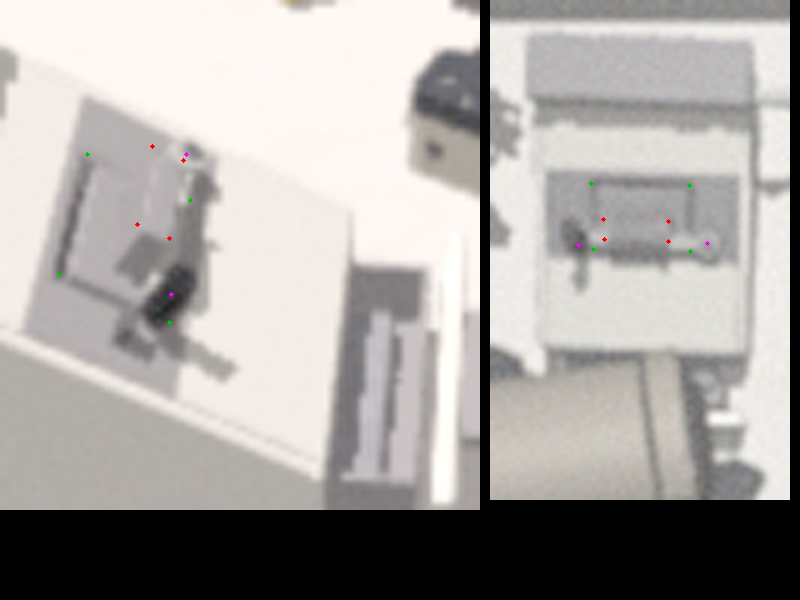

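The cartridge is seated flush in the pocket, with its rib at (150,200) matching the seated prediction. The lever lies across it and the knob at (170,294) is on the predicted shut position. Now the drawer.

```bash
python3 -m pendant '[[[0.0014,0.0005,0],[0.07,0.068,-0.4115],0],[[0.0014,0.0005,0],[0.07,0.068,-0.4115],0],[[0.0014,0.0005,0],[0.07,0.068,-0.4115],0],[[0.002,-0.001,0.01],[0.07,0.068,-0.4115],0],[[0.0078,-0.0097,0.04],[0.07,0.068,-0.4115],0],[[0.0078,-0.0097,0.08],[0.07,0.068,-0.4115],0],[[0.0078,-0.0097,0.105],[0.07,0.068,-0.4115],0],[[0.0078,-0.0097,0.1196],[0.07,0.068,-0.4115],0],[[0.0078,-0.0097,0.1196],[0.07,0.068,-0.4115],0],[[0.0078,-0.0097,0.1196],[0.07,0.068,-0.4115],0]]'
python3 -c "
from lev import *
to((405,158,206),down(3.117)); to((468,157,206),down(3.117))"
```

```text
time: 34.78
tool_pos: [404.5, 158.3, 205.8]
tcp_rot: [3.141, -0.001, 3.108]
contact_force: [-0.2, 0.8, -0.5]
grip_width: 0.4
shift [-0.0005, -0.0002, -0.0002] rot [0.0008, -0.0007, -0.009] rows 0.1
shift [-0.0635, 0.0009, -0.0002] rot [0.0008, -0.0007, -0.009] rows 1.5
```

```bash
python3 -m pendant '[[[-0.008,0,0],[0,0,-0.009],0],[[-0.016,0,0],[0,0,-0.009],0],[[-0.024,0,0],[0,0,-0.009],0],[[-0.032,0,0],[0,0,-0.009],0],[[-0.04,0,0],[0,0,-0.009],0],[[-0.048,0,0],[0,0,-0.009],0],[[-0.056,0.0005,0],[0,0,-0.009],0],[[-0.0635,0.001,0],[0,0,-0.009],0]]'
python3 -m pendant '[[[-0.003,0,0],[0,0,0],0],[[-0.006,0,0],[0,0,0],0],[[-0.006,0,0],[0,0,0],0]]'
python3 -m pendant '[[[-0.003,0,0],[0,0,0],0],[[-0.005,0,0],[0,0,0],0],[[-0.005,0,0],[0,0,0],0]]'
```

```text
time: 35.45
tool_pos: [468.5, 157.1, 206.1]
tcp_rot: [3.141, -0.001, 3.119]
contact_force: [-2.2, -1.1, 0.5]
grip_width: 0.3
time: 35.7
tool_pos: [474.4, 157.2, 206.2]
tcp_rot: [3.141, 0.001, 3.119]
contact_force: [0.4, -0.1, -0.6]
grip_width: 0.1
time: 35.95
tool_pos: [476.8, 157.2, 205.8]
tcp_rot: [3.141, -0.007, 3.119]
contact_force: [-9.9, 1.0, 6.0]
grip_width: 0.5
```

```bash
python3 -m pendant '[[[-0.002,0,0],[0,0,0],0],[[-0.004,0,0],[0,0,0],0],[[-0.004,0,0],[0,0,0],0]]'
python3 -m pendant '[[[0.015,0,0],[0,0,0],0],[[0.05,0,0],[0,0,0],0],[[0.075,0,0],[0,0,0],0],[[0.075,0,-0.03],[0,0,0],0],[[0.075,0,-0.07],[0,0,0],0],[[0.075,0,-0.1],[0,0,0],0],[[0.075,0,-0.12],[0,0,0],0],[[0.075,0,-0.12],[0,0,0],0]]'
python3 - <<'E'
from lev import *
b=cam('side');a=cam('top')
# drawer white panel / pull in side view: grey profile along a ray of points at pull height
for nm,c in(('side',b),('top',a)):
    g=cv2.cvtColor(c['color'],cv2.COLOR_RGB2GRAY)
    print(nm,[(x,int(g[tuple(np.round(proj(c,np.array([P[0],P[1]+1.5,0])+Rp.apply([x,25,45]))[0][::-1]).astype(int))])) for x in range(-150,-66,4)])
k=(b['color'].astype(int).max(2)<40)
for th in(0,.1,.3):
    f=np.round(proj(b,sock([-14.5-88*np.sin(th),-45.5+88*np.cos(th),54]))[0]).astype(int); ys,xs=np.nonzero(k[f[1]-6:f[1]+7,f[0]-6:f[0]+7]); print('knob',th,f,(xs.mean()+f[0]-6,ys.mean()+f[1]-6) if len(xs) else None)
E
```

```text
time: 36.2
tool_pos: [478.3, 157.2, 205.4]
tcp_rot: [-3.141, -0.015, 3.119]
contact_force: [-21.0, 1.4, 14.5]
grip_width: 0.2
time: 36.87
tool_pos: [408.9, 158.9, 330.6]
tcp_rot: [3.138, 0.01, 3.12]
contact_force: [0.9, 1.1, -0.0]
grip_width: 0.6
side [(-150, 182), (-146, 183), (-142, 182), (-138, 183), (-134, 183), (-130, 183), (-126, 183), (-122, 183), (-118, 182), (-114, 183), (-110, 107), (-106, 90), (-102, 90), (-98, 80), (-94, 107), (-90, 123), (-86, 129), (-82, 158), (-78, 186), (-74, 108), (-70, 164)]
top [(-150, 102), (-146, 103), (-142, 106), (-138, 111), (-134, 114), (-130, 117), (-126, 123), (-122, 126), (-118, 127), (-114, 125), (-110, 128), (-106, 121), (-102, 126), (-98, 125), (-94, 117), (-90, 115), (-86, 111), (-82, 110), (-78, 108), (-74, 102), (-70, 94)]
knob 0 [228 234] (np.float64(227.94117647058823), np.float64(233.94117647058823))
knob 0.1 [231 235] (np.float64(228.10204081632654), np.float64(233.83673469387756))
knob 0.3 [238 237] (np.float64(232.0), np.float64(231.0))
```

All checks agree: the drawer stopped hard with the pull edge at about 485 mm (home is 484.6), and the knob pixels match angle 0. The arm is clear, so I'm handing in.

```bash
python3 -c "
from plant import close_job;print(close_job())"
```

```text
the job is handed in; nothing more can be done
None
```

The job is handed in at about 37 s of the 59 s allowed. The oblong cartridge is seated and released in the pocket, the lever is shut across it, and the drawer is pushed home. `close_job()` gives no verdict, so success rests on the checks below.

**What happened**
- **Insertion:** The first two attempts caught the pocket's chamfer, and the cartridge pivoted in the jaws each time. I stood it on the worktop to level it, re-gripped it, found the pocket's centre by touch, and it then went in freely.
- **Lever:** Tilting the tool the full 30° was out of reach near the knob (joint 5 limit), so I pushed the lever shut with a steeper tool.
- **Drawer:** I pushed it by its pull until it stopped.

**Last checks**
- **Cartridge:** It reached the pocket floor within about 1–2 mm. The last picture showed it flush, with the rib where a seated one should be.
- **Lever:** It stopped hard against its stop, and the knob's final pixels are within 0.1 px of the shut position.
- **Drawer:** It stopped hard with the pull edge at about 485 mm; home is 484.6 mm. The side view agrees roughly. In the top view the arm hid the drawer.
- **Other objects:** No unexpected contact force showed near the square cartridge, mug, jar or tin. I did not measure their positions again at the end.

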